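# Unstack the power parts into their test cradles

## Robot

A 6-joint arm with a two-finger parallel gripper is mounted at the origin on the work surface. World frame = base frame: x ahead of the robot, y to its left, z up, the work surface at z = 0. Lengths are in m, angles in rad, forces in N, time in s.
With the tool pointing down it reaches from about 0.35 to 0.775 m from the base axis. Payload 7.3 kg.
Tool frame: the origin (TCP) lies at the very end of the fingers, on their centre line; the grasp point (between the pads) lies 19 mm behind it; z points along the fingers, y is the line along which they close (so a half turn about z gives the same grasp; the last joint's range is limited). The gripper opens to 92 mm and grips with 3 to 60 N. Pads are 19 mm wide; open, the fingers measure 130 mm over their backs; the gripper's body (75 mm by 190 mm) begins 47 mm behind the grasp point.
Start: joints at [1.076, 0.342, 1.524, -0, 1.275, -0.146], TCP at [0.179, 0.493, 0.227] pointing down, gripper open.
Joint ranges: [-2.53, 2.53], [-0.77, 2.02], [0.04, 2.7], [-1, 4.14], [0.28, 2.66], [-3.11, 3.11]. Speed limits (rad/s): [2.57, 2.57, 3.14, 3.14, 3.14, 3.14].

## Interface

Orientations are given as [roll, pitch, yaw] about the fixed x, y, z axes, in that order (R = Rz(yaw) Ry(pitch) Rx(roll)).
In Python, from cell import robot gives the robot as it stands. The module is installed in compiled form; this text tells all that it offers.
- The arm moves only by the tool arm_command, never from a script. Its argument "moves" is a list of rows, each a list of 3 entries, a list of its own where there are three numbers: the shift along the tool's x, y, z in m, then the turn, a rotation vector about the tool's x, y, z in rad, then the finger opening in m, from 0 to 0.0918. In form: [[[dx, dy, dz], [ax, ay, az], claw], ...]. A call has exactly 5 rows; each row is the pose to reach, as a shift and turn from the pose commanded when the call began, along the tool's axes at that moment; what a row does not reach only later rows make up. A row lasts 1/10 s, in which the tool goes at most 50 mm and 8.59 degrees, less where a joint would pass 70% of its speed; a pose out of reach is approached as far as the arm can. A call with a gripper value outside its range is refused whole. The fingers move at their own pace and stop on an object; "squeeze" is the grip in N (left out, the last holds). Time passes only in rows, so rows that repeat a pose let the fingers close, or fill a call up. It gives the time, the measured TCP pose, the force, the opening and the grip force at its end, in the units of the state.
- robot.observe(): the state, without advancing time (a new reading comes with each control period).
- robot.read_camera(name): name is "scene" or "top" or "wrist"; returns the picture (400x640x3 uint8, red, green, blue); there is no depth.
- robot.camera_model(name): a dict with "fx", "fy", "cx", "cy" (pixels), "R" (3x3) and "t" (3): a world point X has camera coordinates R X + t. Camera axes: x right, y down, z forward; pixel columns grow to the right and rows downward; lengths in m; the calibration is good to about 2 mm. A picture is of the moment at which its call begins: read the wrist's pose just before it. camera_model takes no time and is no camera call; for the wrist camera it gives the pose at the moment of the call.
- robot.hand_in(): hands the job in; it is judged then, once.
The state is a dict: "time": time; "qpos": joint angles; "qvel": joint speeds; "joint_efforts": joint torques, N m; "tool_pos": TCP position; "tool_rot": TCP orientation; "contact_force": force on the tool from outside, world axes, zero at the start; "torque": the same for the moment, N m; "opening": finger opening in m; "grip_force": force on a finger pad.
Only numpy, scipy, OpenCV 4.12 (cv2) and the standard library are available. Lean on these libraries where they do the work, as an engineer would, in place of code of your own. Each camera call takes 0.05 s, during which the arm holds its last target. There are 200 camera calls.

## Task

Four parts for test are piled up on the bench. Take the pile apart from the top, one part at a time, and set each part down, upright and not dropped, inside the cradle made for its shape and size, lying flat on the cradle's floor within the rim: the toroidal transformer in the round cradle, the square transformer in the square one, the finned heat sink in the medium oblong one and the die-cast box in the longest one. Leave the solder reel and the screw dish where they are.

Things in the scene. Friction and masses are not known exactly. Their poses are not given: they have to be found in the camera images.
- toroid: Origin: centre of its underside, z up. Toroidal transformer: a copper-coloured round disc, diameter 44, height 26, with a black centre on top. Starts on top of the heat sink, beside the square transformer (centres about 53 mm apart along the heat sink's x; which is at which end varies). 0.16 to 0.29 kg.
- square_core: Origin: centre of its underside, z up. Square transformer: bare-steel block 40 x 40 (x, y), height 30, with a black terminal strip on top. Starts on top of the heat sink, beside the toroid, its sides within about 7 degrees of the heat sink's. 0.16 to 0.29 kg.
- heat_sink: Origin: centre of its underside, z up. Finned heat sink, dark grey metal: 100 long (x) x 54 wide (y) x 30 high, fins along x, the outside flat. Starts lying on the die-cast box, carrying the two transformers. 0.26 to 0.46 kg.
- diecast_box: Origin: centre of its underside, z up. Closed die-cast aluminium box: 130 long (x) x 60 wide (y) x 34 high, screws in the lid. Starts on the bench at the bottom of the pile (pile in all 94 mm high), loose. 0.33 to 0.59 kg.
- round_cradle: Fixed to the bench. Origin: centre of the underside, on the bench; z up. Flat floor 4 mm above the origin; rim 3 mm thick, its top 9 mm above the origin (5 mm above the floor). Round white-rimmed cradle with grey floor, outer diameter 66, inner diameter 60: for the toroid.
- square_cradle: Fixed to the bench. Origin: centre of the underside, on the bench; z up. Flat floor 4 mm above the origin; rim 3 mm thick, its top 9 mm above the origin (5 mm above the floor). Square white-rimmed cradle with grey floor, outside 62 x 62, inside 56 x 56 (x, y): for the square transformer, sides parallel.
- medium_cradle: Fixed to the bench. Origin: centre of the underside, on the bench; z up. Flat floor 4 mm above the origin; rim 3 mm thick, its top 9 mm above the origin (5 mm above the floor). Oblong white-rimmed cradle with grey floor, outside 122 (x) x 76 (y), inside 116 x 70: for the heat sink, long side along x.
- long_cradle: Fixed to the bench. Origin: centre of the underside, on the bench; z up. Flat floor 4 mm above the origin; rim 3 mm thick, its top 9 mm above the origin (5 mm above the floor). The longest white-rimmed cradle, grey floor, outside 152 (x) x 82 (y), inside 146 x 76: for the die-cast box, long side along x.
- solder_reel: Bystander, not to be moved: grey reel standing upright on its flange, diameter 52, height 40, loose. Origin: centre of its underside.
- screw_dish: Bystander, not to be moved: small round steel dish, rim diameter 68, height 20, with brass screws in it, loose. Origin: centre of its underside.
There are look-alikes about, which are no part of the job. What is shaped like the medium_cradle but red or yellow is not meant. Of the things shaped like the toroid, the copper one is meant.

How it is judged:
At the end, for the whole second after the job is handed in: Each part rests released in its own cradle: centres within 12.5 mm, underside 2 to 5.5 mm above the cradle's origin, upright within 0.06 rad; heat sink and box parallel to their cradles within 0.2 rad, the square transformer within 0.3 rad (any of four ways round) (horizontal distance between toroid and round_cradle below 0.0125 m and z of toroid in the frame of round_cradle between 0.002 and 0.0055 m and angle between each of toroid, square_core, heat_sink, diecast_box's own z axis and vertical below 0.06 rad and linear speed of each of toroid, square_core, heat_sink, diecast_box below 0.02 m/s and angular speed of each of toroid, square_core, heat_sink, diecast_box below 0.2 rad/s and horizontal distance between square_core and square_cradle below 0.0125 m and z of square_core in the frame of square_cradle between 0.002 and 0.0055 m and horizontal distance between heat_sink and medium_cradle below 0.0125 m and z of heat_sink in the frame of medium_cradle between 0.002 and 0.0055 m and horizontal distance between diecast_box and long_cradle below 0.0125 m and z of diecast_box in the frame of long_cradle between 0.002 and 0.0055 m and angle between the x axis of heat_sink and the x axis of medium_cradle, either way round below 0.2 rad and angle between the x axis of diecast_box and the x axis of long_cradle, either way round below 0.2 rad and (angle between the x axis of square_core and the x axis of square_cradle, either way round below 0.3 rad or angle between the x axis of square_core and the y axis of square_cradle, either way round below 0.3 rad)); the robot touches nothing.
It fails at once if a part is dropped (falls freely faster than 0.6 m/s) ((linear speed of toroid above 0.6 m/s and contact force between toroid and anything else below 0.05 N) or (linear speed of square_core above 0.6 m/s and contact force between square_core and anything else below 0.05 N) or (linear speed of heat_sink above 0.6 m/s and contact force between heat_sink and anything else below 0.05 N) or (linear speed of diecast_box above 0.6 m/s and contact force between diecast_box and anything else below 0.05 N)).
It fails at once if a part is tipped more than 0.6 rad (angle between any of toroid, square_core, heat_sink, diecast_box's own z axis and vertical above 0.6 rad).
It fails at once if a part is lifted with another still lying on it ((contact force between heat_sink and toroid above 0.3 N and height (world z) of heat_sink above 0.06 m) or (contact force between heat_sink and square_core above 0.3 N and height (world z) of heat_sink above 0.06 m) or (contact force between diecast_box and heat_sink above 0.3 N and height (world z) of diecast_box above 0.02 m)).
It fails at once if the solder reel or the screw dish is shifted more than 20 mm (distance of any of solder_reel, screw_dish from where it was at the start of the episode above 0.02 m).
It also fails if it takes over 122 s, if anything falls off the work surface, if the arm or the gripper's body presses on something with over 40 N, if the wrist force passes 120 N, or if a joint passes its speed limit or range.

## Working session

There is one attempt and no reset: what is moved stays moved. The work goes in short steps, Python scripts to look and compute and a tool call to move; the robot and the scene stay as the last step left them, time stands still between calls to the robot, and variables do not carry over. Pictures are saved under pics/ and viewed, at most 15 in all, crops included, and the job is handed in when it is done.

Besides the shell and the picture viewer there is one more tool, called after ">>>" as a command line: name --argument value ..., lists and objects as JSON in quotes. arm_command: Moves the arm, as the interface text tells. Its arguments: {"type":"object","properties":{"moves":{"type":"array"},"squeeze":{"type":"number"}},"required":["moves"]}

```bash
mkdir -p pics; cat > h.py <<'E'
import numpy as np,cv2,json
from cell import robot
from scipy.spatial.transform import Rotation as Ro
def snap(n,f):
    m=robot.camera_model(n); im=robot.read_camera(n); cv2.imwrite(f'pics/{f}.png',im[:,:,::-1])
    np.savez(f'pics/{f}.npz',**{k:np.array(m[k]) for k in m}); return im,m
def px(f,uv,z):
    m=np.load(f'pics/{f}.npz'); d=np.array([(uv[0]-m['cx'])/m['fx'],(uv[1]-m['cy'])/m['fy'],1.])
    R=m['R'];c=-R.T@m['t'];w=R.T@d; return c+w*(z-c[2])/w[2]
def st():
    s=robot.observe(); print({k:np.round(s[k],4).tolist() for k in ('time','tool_pos','tool_rot','qpos','contact_force','opening','grip_force')}); return s
E
python3 -c "
from h import *
st();snap('top','top0');snap('scene','scene0')
a=np.load('pics/top0.npz');print(a['R'],a['t'],a['fx'])
im=cv2.imread('pics/top0.png');cv2.imwrite('pics/top0b.png',cv2.resize(im,(800,500),interpolation=cv2.INTER_CUBIC))"
```

```text
{'time': 0.0, 'tool_pos': [0.1792, 0.493, 0.226], 'tool_rot': [-3.1401, -0.0002, 2.7929], 'qpos': [1.076, 0.3427, 1.525, -0.0001, 1.2754, -0.146], 'contact_force': [-0.6037, -0.8067, 0.018], 'opening': 0.0918, 'grip_force': 0.0}
[[ 0.01037879 -0.99980009 -0.01708995]
 [-0.99575682 -0.00877098 -0.09160476]
 [ 0.09143655  0.01796818 -0.99564878]] [-0.05581778  0.48963657  0.93431428] 376.0849092869953
```

View pics/top0b.png

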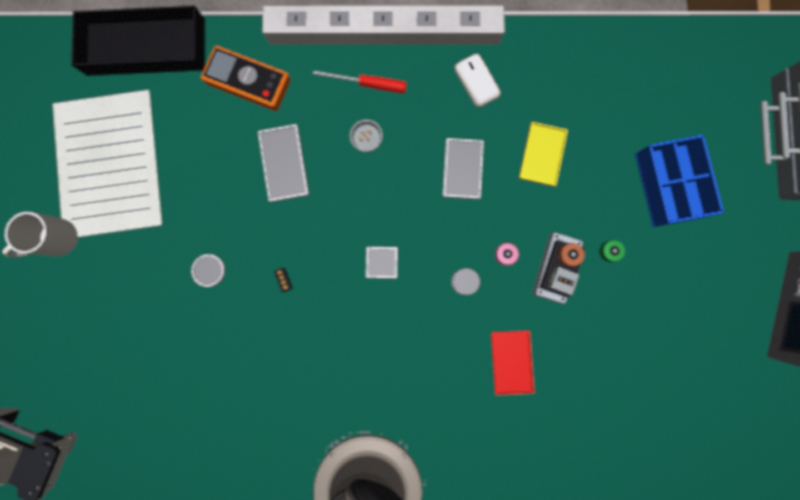

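View pics/scene0.png

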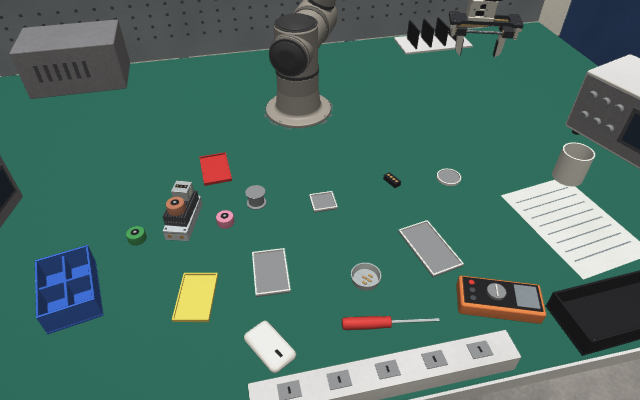

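The top view (800x500 scale) shows the pile at (560,268), with the toroid at its far end (572,254) and the square core at (565,280). The round cradle is at (208,270), the square one at (382,262), the medium at (464,168) and the long at (283,162). The reel is at (466,282) and the dish at (366,135). The pink and green toroids beside the pile are look-alikes.

```bash
python3 - <<'E'
from h import *
im=cv2.imread('pics/top0.png')
hsv=cv2.cvtColor(im,cv2.COLOR_BGR2HSV)
mask=((hsv[...,1]<70)&(hsv[...,2]>90)).astype(np.uint8)
for n,(u,v) in dict(round=(208,270),square=(382,262),medium=(464,168),long=(283,162)).items():
    k,lab=cv2.connectedComponents(mask); l=lab[int(v/1.25),int(u/1.25)]
    c,_=cv2.findContours((lab==l).astype(np.uint8),0,2); r=cv2.minAreaRect(max(c,key=cv2.contourArea))
    P=np.array([px('top0',p,.007) for p in cv2.boxPoints(r)]); e=[P[1]-P[0],P[2]-P[1]]; e.sort(key=np.linalg.norm)
    print(n,P.mean(0).round(4),[round(np.linalg.norm(x),4) for x in e],'long yaw',round(np.arctan2(e[1][1],e[1][0])%np.pi,3))
for n,uv,z in [('toroid',(572,254),.09),('sq',(565,280),.094),('pile',(560,268),.034),('pink',(507,254),.026),('green',(613,251),.026),('reel',(466,282),.04),('dish',(366,135),.02)]:
    print(n,px('top0',np.array(uv)/1.25,z).round(3))
c=im[170:260,340:520]; cv2.imwrite('pics/c1.png',cv2.resize(c,None,fx=4.4,fy=4.4,interpolation=cv2.INTER_CUBIC))
m=robot.camera_model('wrist');s=st()
R=Ro.from_euler('xyz',s['tool_rot']).as_matrix();cc=-np.array(m['R']).T@m['t'];print('cam in tool',R.T@(cc-s['tool_pos']),'\n',np.array(m['R'])@R,m['fx'])
E
```

```text
round [0.4325 0.3382 0.007 ] [np.float64(0.0672), np.float64(0.0706)] long yaw 1.58
square [ 0.4528 -0.0227  0.007 ] [np.float64(0.0644), np.float64(0.0672)] long yaw 1.58
medium [ 0.6514 -0.1906  0.007 ] [np.float64(0.0824), np.float64(0.1278)] long yaw 3.088
long [0.6611 0.1887 0.007 ] [np.float64(0.0895), np.float64(0.1585)] long yaw 0.19
toroid [ 0.467 -0.384  0.09 ]
sq [ 0.418 -0.368  0.094]
pile [ 0.442 -0.38   0.034]
pink [ 0.47  -0.277  0.026]
green [ 0.478 -0.489  0.026]
reel [ 0.413 -0.192  0.04 ]
dish [0.716 0.012 0.02 ]
{'time': 0.1, 'tool_pos': [0.1792, 0.4931, 0.2261], 'tool_rot': [-3.1403, -0.0002, 2.7928], 'qpos': [1.076, 0.3426, 1.5249, -0.0, 1.2754, -0.146], 'contact_force': [-0.8315, -0.5716, -0.8956], 'opening': 0.092, 'grip_force': 0.0}
cam in tool [ 0.07015209 -0.00094418 -0.1588266 ] 
 [[-3.92146131e-04  9.99999916e-01  1.18517928e-04]
 [-9.66350185e-01 -3.48464166e-04 -2.57229857e-01]
 [-2.57229794e-01 -2.15401514e-04  9.66350240e-01]] 337.21529276893705
```

View pics/c1.png

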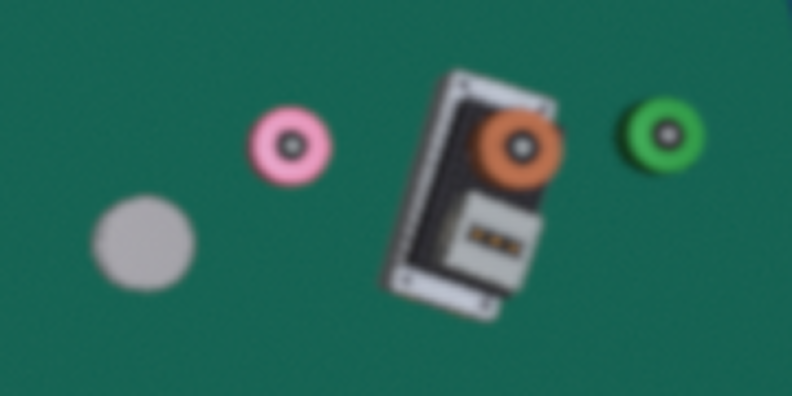

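```bash
cat >> h.py <<'E'
def plan(x,y,z,yaw,n,start=None):
    """n calls to target, polar path; prints tool-frame rows (shift, az), rounded"""
    s=robot.observe()
    p=np.array(s['tool_pos']) if start is None else np.array(start[:3])
    y0=s['tool_rot'][2] if start is None else start[3]
    r0,a0,r1,a1=np.hypot(*p[:2]),np.arctan2(p[1],p[0]),np.hypot(x,y),np.arctan2(y,x)
    f=lambda t:(np.array([(r0+t*(r1-r0))*np.cos(a0+t*(a1-a0)),(r0+t*(r1-r0))*np.sin(a0+t*(a1-a0)),p[2]+t*(z-p[2])]),y0+t*(yaw-y0))
    for k in range(n):
        P,Y=f(k/n); R=Ro.from_euler('xyz',[np.pi,0,Y]).as_matrix(); o=[]
        for i in range(1,6):
            q,w=f((k+i/5)/n); o.append([[round(float(v),4) for v in R.T@(q-P)],[0,0,round(float(Y-w),3)]])
        print(o)
E
python3 -c "
from h import *
plan(.435,-.375,.21,-.29,5)"
```

```text
[[[-0.0407, 0.0004, 0.0006], [0, 0, 0.123]], [[-0.0814, -0.0023, 0.0013], [0, 0, 0.247]], [[-0.122, -0.0082, 0.0019], [0, 0, 0.37]], [[-0.1622, -0.0173, 0.0026], [0, 0, 0.493]], [[-0.2016, -0.0295, 0.0032], [0, 0, 0.617]]]
[[[-0.0403, 0.0098, 0.0006], [0, 0, 0.123]], [[-0.0814, 0.0165, 0.0013], [0, 0, 0.247]], [[-0.123, 0.02, 0.0019], [0, 0, 0.37]], [[-0.1649, 0.0203, 0.0026], [0, 0, 0.493]], [[-0.2069, 0.0173, 0.0032], [0, 0, 0.617]]]
[[[-0.0377, 0.0191, 0.0006], [0, 0, 0.123]], [[-0.0769, 0.0352, 0.0013], [0, 0, 0.247]], [[-0.1173, 0.0483, 0.0019], [0, 0, 0.37]], [[-0.1589, 0.0583, 0.0026], [0, 0, 0.493]], [[-0.2012, 0.065, 0.0032], [0, 0, 0.617]]]
[[[-0.033, 0.0276, 0.0006], [0, 0, 0.123]], [[-0.0681, 0.0527, 0.0013], [0, 0, 0.247]], [[-0.1052, 0.075, 0.0019], [0, 0, 0.37]], [[-0.144, 0.0945, 0.0026], [0, 0, 0.493]], [[-0.1844, 0.1109, 0.0032], [0, 0, 0.617]]]
[[[-0.0263, 0.035, 0.0006], [0, 0, 0.123]], [[-0.0553, 0.0679, 0.0013], [0, 0, 0.247]], [[-0.0869, 0.0987, 0.0019], [0, 0, 0.37]], [[-0.1209, 0.1269, 0.0026], [0, 0, 0.493]], [[-0.1571, 0.1526, 0.0032], [0, 0, 0.617]]]
```

>>> arm_command --moves '[[[-0.041, 0, 0], [0, 0, 0.123], 0.09], [[-0.081, -0.002, 0], [0, 0, 0.247], 0.09], [[-0.122, -0.008, 0], [0, 0, 0.37], 0.09], [[-0.162, -0.017, 0], [0, 0, 0.493], 0.09], [[-0.202, -0.03, 0.003], [0, 0, 0.617], 0.09]]'

```text
time: 0.6
tool_pos: [0.3604, 0.3954, 0.2236]
tool_rot: [3.141, -0.0, 2.171]
contact_force: [0.3, 1.1, 0.3]
opening: 0.09
grip_force: 0.0
```

>>> arm_command --moves '[[[-0.04, 0.01, 0], [0, 0, 0.123], 0.09], [[-0.081, 0.017, 0], [0, 0, 0.247], 0.09], [[-0.123, 0.02, 0], [0, 0, 0.37], 0.09], [[-0.165, 0.02, 0], [0, 0, 0.493], 0.09], [[-0.207, 0.017, 0.003], [0, 0, 0.617], 0.09]]'

```text
time: 1.1
tool_pos: [0.4917, 0.2342, 0.2206]
tool_rot: [3.141, -0.0, 1.554]
contact_force: [0.1, 0.8, 0.3]
opening: 0.09
grip_force: 0.0
```

>>> arm_command --moves '[[[-0.038, 0.019, 0], [0, 0, 0.123], 0.09], [[-0.077, 0.035, 0], [0, 0, 0.247], 0.09], [[-0.117, 0.048, 0], [0, 0, 0.37], 0.09], [[-0.159, 0.058, 0], [0, 0, 0.493], 0.09], [[-0.201, 0.065, 0.003], [0, 0, 0.617], 0.09]]'

```text
time: 1.6
tool_pos: [0.5537, 0.0321, 0.2176]
tool_rot: [3.142, -0.0, 0.937]
contact_force: [-0.2, 0.9, 0.5]
opening: 0.0901
grip_force: 0.0
```

>>> arm_command --moves '[[[-0.033, 0.028, 0], [0, 0, 0.123], 0.09], [[-0.068, 0.053, 0], [0, 0, 0.247], 0.09], [[-0.105, 0.075, 0], [0, 0, 0.37], 0.09], [[-0.144, 0.095, 0], [0, 0, 0.493], 0.09], [[-0.184, 0.111, 0.003], [0, 0, 0.617], 0.09]]'

```text
time: 2.1
tool_pos: [0.5346, -0.1821, 0.2145]
tool_rot: [3.142, -0.0, 0.32]
contact_force: [0.8, 0.5, 0.9]
opening: 0.0898
grip_force: 0.0
```

>>> arm_command --moves '[[[-0.032, 0.042, 0], [0, 0, 0.123], 0.09], [[-0.065, 0.08, 0], [0, 0, 0.247], 0.09], [[-0.1, 0.115, 0], [0, 0, 0.37], 0.09], [[-0.157, 0.153, 0], [0, 0, 0.617], 0.09], [[-0.157, 0.153, 0.003], [0, 0, 0.617], 0.09]]'

```text
time: 2.6
tool_pos: [0.4322, -0.3787, 0.2114]
tool_rot: [3.141, 0.001, -0.301]
contact_force: [0.0, -0.0, -0.4]
opening: 0.0897
grip_force: 0.0
```

```bash
python3 -c "
from h import *
st();snap('wrist','w1')"
```

```text
{'time': 2.6, 'tool_pos': [0.4322, -0.3787, 0.2114], 'tool_rot': [3.1408, 0.0007, -0.3011], 'qpos': [-0.8523, 0.4452, 1.4077, -0.0011, 1.2889, 1.02], 'contact_force': [0.0091, -0.0217, -0.4086], 'opening': 0.0897, 'grip_force': 0.0}
```

View pics/w1.png

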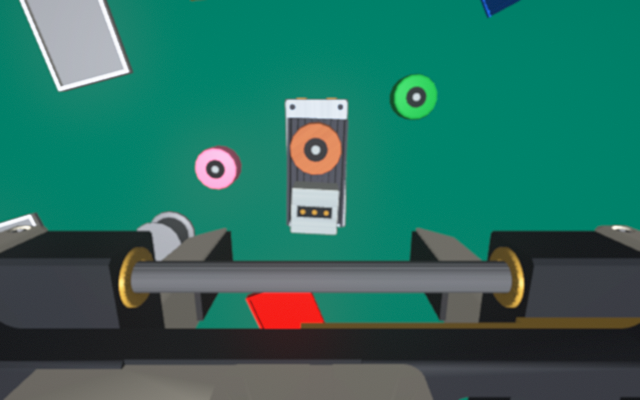

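The wrist view shows the copper toroid at (316,149). The square core is below it: its top spans about columns 291–339 and rows 189–221, with the terminal strip at (315,212). The box's far end corners are at (286,101) and (348,101). The pile is nearly parallel to the tool.

```bash
python3 - <<'E'
from h import *
t=px('w1',(316,149),.09);print(t, 'top:',px('top0',((340+521/4.4),(170+147/4.4)),.09))
for n,uv,z in [('sqa',(291,189),.094),('sqb',(340,191),.094),('term',(315,212),.094),('ba',(286,101),.034),('bb',(348,101),.034)]: print(n,px('w1',uv,z).round(4))
a,b=px('w1',(286,101),.034),px('w1',(348,101),.034);d=a-b;print('box yaw',np.arctan2(d[1],d[0])-np.pi/2,np.linalg.norm(d))
plan(t[0],t[1],.115,-.30,1)
E
```

```text
[ 0.46563522 -0.38590923  0.09      ] top: [ 0.46606075 -0.38577409  0.09      ]
sqa [ 0.4403 -0.3559  0.094 ]
sqb [ 0.4264 -0.3948  0.094 ]
term [ 0.4149 -0.3691  0.094 ]
ba [ 0.5117 -0.3695  0.034 ]
bb [ 0.4941 -0.4263  0.034 ]
box yaw -0.30149111254662886 0.05945462754810556
[[[0.0069, -0.0008, 0.0191], [0, 0, -0.001]], [[0.0139, -0.0016, 0.0382], [0, 0, -0.002]], [[0.0209, -0.0025, 0.0574], [0, 0, -0.004]], [[0.0278, -0.0035, 0.0765], [0, 0, -0.005]], [[0.0348, -0.0046, 0.0956], [0, 0, -0.006]]]
```

>>> arm_command --moves '[[[0.015, -0.002, 0.03], [0, 0, 0], 0.075], [[0.03, -0.004, 0.06], [0, 0, 0], 0.075], [[0.0345, -0.004, 0.1], [0, 0, 0], 0.075], [[0.0345, -0.004, 0.125], [0, 0, 0], 0.075], [[0.0345, -0.004, 0.139], [0, 0, 0], 0.075]]' --squeeze 30

```text
time: 3.15
tool_pos: [0.4683, -0.3799, 0.0697]
tool_rot: [-3.139, 0.004, -0.291]
contact_force: [-0.2, 0.0, 0.0]
opening: 0.0753
grip_force: 0.0
```

>>> arm_command --moves '[[[0, 0, 0], [0, 0, 0], 0.03], [[0, 0, 0], [0, 0, 0], 0.03], [[0, 0, 0], [0, 0, 0], 0.03], [[0, 0, 0], [0, 0, 0], 0.03], [[0, 0, 0], [0, 0, 0], 0.03]]'

```text
time: 3.65
tool_pos: [0.4696, -0.3826, 0.0743]
tool_rot: [3.139, -0.003, -0.292]
contact_force: [-1.2, -2.4, 4.7]
opening: 0.0434
grip_force: 30.0
```

>>> arm_command --moves '[[[0, 0, -0.01], [0, 0, 0], 0.03], [[0, 0, -0.03], [0, 0, 0], 0.03], [[0, 0, -0.06], [0, 0, 0], 0.03], [[0, 0, -0.095], [0, 0, 0], 0.03], [[0, 0, -0.12], [0, 0, 0], 0.03]]'

```text
time: 4.15
tool_pos: [0.4692, -0.3813, 0.1953]
tool_rot: [3.141, -0.001, -0.292]
contact_force: [0.3, -0.0, -2.5]
opening: 0.0431
grip_force: 30.0
```

```bash
python3 -c "
from h import *
s=st();snap('wrist','w2')
plan(.4325,.3382,.15,.7,4)"
```

```text
{'time': 4.15, 'tool_pos': [0.4692, -0.3813, 0.1953], 'tool_rot': [3.1415, -0.0013, -0.2922], 'qpos': [-0.8094, 0.5118, 1.3427, 0.0005, 1.2859, 1.0534], 'contact_force': [0.2692, -0.0226, -2.5429], 'opening': 0.0431, 'grip_force': 29.9969}
[[[0.0115, -0.0392, 0.0025], [0, 0, -0.05]], [[0.0204, -0.0788, 0.0049], [0, 0, -0.099]], [[0.0265, -0.1188, 0.0074], [0, 0, -0.149]], [[0.0298, -0.1589, 0.0099], [0, 0, -0.198]], [[0.0305, -0.1989, 0.0124], [0, 0, -0.248]]]
[[[0.0078, -0.0391, 0.0025], [0, 0, -0.05]], [[0.0129, -0.0784, 0.0049], [0, 0, -0.099]], [[0.0153, -0.1178, 0.0074], [0, 0, -0.149]], [[0.015, -0.1571, 0.0099], [0, 0, -0.198]], [[0.0121, -0.1961, 0.0124], [0, 0, -0.248]]]
[[[0.0041, -0.0387, 0.0025], [0, 0, -0.05]], [[0.0056, -0.0773, 0.0049], [0, 0, -0.099]], [[0.0045, -0.1158, 0.0074], [0, 0, -0.149]], [[0.0008, -0.154, 0.0099], [0, 0, -0.198]], [[-0.0055, -0.1916, 0.0124], [0, 0, -0.248]]]
[[[0.0006, -0.0379, 0.0025], [0, 0, -0.05]], [[-0.0014, -0.0756, 0.0049], [0, 0, -0.099]], [[-0.0059, -0.1129, 0.0074], [0, 0, -0.149]], [[-0.0128, -0.1496, 0.0099], [0, 0, -0.198]], [[-0.0222, -0.1855, 0.0124], [0, 0, -0.248]]]
```

View pics/w2.png

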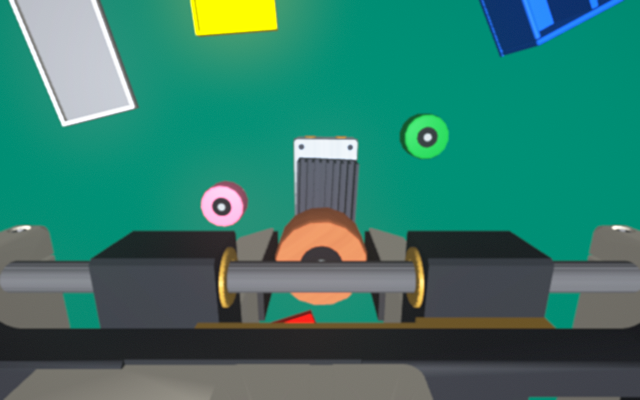

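The toroid is held at (322,254), and the heat sink stayed put on the box.

>>> arm_command --moves '[[[0.012, -0.039, 0], [0, 0, -0.05], 0.03], [[0.02, -0.079, 0], [0, 0, -0.1], 0.03], [[0.027, -0.119, 0], [0, 0, -0.15], 0.03], [[0.03, -0.159, 0], [0, 0, -0.2], 0.03], [[0.031, -0.199, 0.012], [0, 0, -0.248], 0.03]]'

```text
time: 4.7
tool_pos: [0.557, -0.1984, 0.1815]
tool_rot: [3.141, -0.002, -0.042]
contact_force: [0.8, -0.4, -2.1]
opening: 0.0429
grip_force: 30.0
```

>>> arm_command --moves '[[[0.008, -0.039, 0], [0, 0, -0.05], 0.03], [[0.013, -0.078, 0], [0, 0, -0.1], 0.03], [[0.015, -0.118, 0], [0, 0, -0.15], 0.03], [[0.015, -0.157, 0], [0, 0, -0.2], 0.03], [[0.012, -0.196, 0.012], [0, 0, -0.248], 0.03]]'

```text
time: 5.2
tool_pos: [0.5772, -0.0028, 0.1695]
tool_rot: [3.141, -0.002, 0.206]
contact_force: [0.5, 0.6, -2.1]
opening: 0.043
grip_force: 30.0
```

>>> arm_command --moves '[[[0.004, -0.039, 0], [0, 0, -0.05], 0.03], [[0.006, -0.077, 0], [0, 0, -0.1], 0.03], [[0.005, -0.116, 0], [0, 0, -0.15], 0.03], [[0, -0.154, 0], [0, 0, -0.2], 0.03], [[-0.006, -0.192, 0.012], [0, 0, -0.248], 0.03]]'

```text
time: 5.7
tool_pos: [0.5318, 0.184, 0.1575]
tool_rot: [3.141, -0.002, 0.454]
contact_force: [0.9, -0.1, -2.3]
opening: 0.0431
grip_force: 30.0
```

>>> arm_command --moves '[[[0, -0.045, 0], [0, 0, -0.06], 0.03], [[-0.002, -0.088, 0], [0, 0, -0.12], 0.03], [[-0.008, -0.13, 0], [0, 0, -0.18], 0.03], [[-0.022, -0.175, 0.01], [0, 0, -0.248], 0.03], [[-0.022, -0.186, 0.012], [0, 0, -0.248], 0.03]]'

```text
time: 6.2
tool_pos: [0.4262, 0.3423, 0.1433]
tool_rot: [-3.139, 0.004, 0.705]
contact_force: [0.1, -0.9, -3.4]
opening: 0.0431
grip_force: 30.0
```

```bash
python3 - <<'E'
from h import *
s=st()
m=np.load('pics/w2.npz');p=px('w2',(321.5,253),.213);R=Ro.from_euler('xyz',[np.pi,0,-.292]).as_matrix()
off=R.T@(p-[.4692,-.3813,.1953]);print('toroid in tool',off)
R=Ro.from_euler('xyz',[np.pi,0,s['tool_rot'][2]]).as_matrix()
print('shift',R.T@(np.array([.4325,.3382,0.0135])-s['tool_pos']))
E
```

```text
{'time': 6.2, 'tool_pos': [0.4262, 0.3423, 0.1433], 'tool_rot': [-3.1391, 0.0042, 0.7054], 'qpos': [0.5354, 0.4628, 1.5814, 0.0019, 1.102, 1.4], 'contact_force': [0.1351, -0.915, -3.4264], 'opening': 0.0431, 'grip_force': 29.9968}
toroid in tool [ 0.00383333  0.00112372 -0.0177    ]
shift [0.0021501  0.00719634 0.12983712]
```

>>> arm_command --moves '[[[-0.001, 0.006, 0.02], [0, 0, 0], 0.03], [[-0.001, 0.006, 0.05], [0, 0, 0], 0.03], [[-0.001, 0.006, 0.08], [0, 0, 0], 0.03], [[-0.001, 0.006, 0.09], [0, 0, 0], 0.03], [[-0.001, 0.006, 0.09], [0, 0, 0], 0.03]]'

```text
time: 6.7
tool_pos: [0.4332, 0.334, 0.0533]
tool_rot: [-3.141, 0.004, 0.699]
contact_force: [-1.0, 0.3, -2.3]
opening: 0.0431
grip_force: 30.0
```

```bash
python3 - <<'E'
from h import *
snap('wrist','w3');s=st()
R=Ro.from_euler('xyz',[np.pi,0,s['tool_rot'][2]]).as_matrix()
print('shift',R.T@(np.array([.4325,.3382,0.0135])-s['tool_pos']))
E
```

```text
{'time': 6.75, 'tool_pos': [0.4342, 0.3346, 0.0548], 'tool_rot': [-3.1414, 0.0007, 0.6992], 'qpos': [0.5166, 0.5775, 1.6706, 0.0001, 0.8942, 1.3881], 'contact_force': [0.6103, -0.4158, -1.1135], 'opening': 0.043, 'grip_force': 29.9975}
shift [ 0.00103071 -0.00386855  0.041303  ]
```

View pics/w3.png

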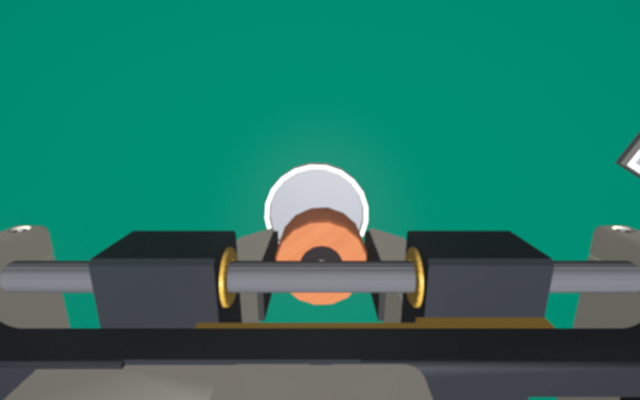

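The toroid is at (322,254) in the grip, and the cradle rim spans columns 265–369 with its top at row 164, so its centre is near (317,215).

```bash
python3 - <<'E'
from h import *
m=np.load('pics/w3.npz');T=.0548
c=np.array([px('w3',p,.009) for p in [(265,212),(369,212),(317,164)]])
top=c[2];mid=(c[0]+c[1])/2;d=(mid-top)/np.linalg.norm(mid-top);cc=top+.033*d
t=px('w3',(322,254),T+.018);R=Ro.from_euler('xyz',[np.pi,0,.699]).as_matrix()
print(cc,mid,t,'shift',R.T@(cc-t))
E
```

```text
[0.43199312 0.3369315  0.009     ] [0.43385288 0.3384842  0.009     ] [0.43628615 0.33660045 0.0728    ] shift [-0.00307324 -0.00301578  0.0638    ]
```

>>> arm_command --moves '[[[-0.003, -0.003, 0.012], [0, 0, 0], 0.03], [[-0.003, -0.003, 0.024], [0, 0, 0], 0.03], [[-0.003, -0.003, 0.034], [0, 0, 0], 0.03], [[-0.003, -0.003, 0.038], [0, 0, 0], 0.03], [[-0.003, -0.003, 0.041], [0, 0, 0], 0.03]]'

```text
time: 7.25
tool_pos: [0.4299, 0.3351, 0.0142]
tool_rot: [-3.142, 0.0, 0.7]
contact_force: [-8.8, -5.8, 30.6]
opening: 0.0435
grip_force: 30.0
```

>>> arm_command --moves '[[[0, 0, 0], [0, 0, 0], 0.03], [[0, 0, 0.001], [0, 0, 0], 0.03], [[0, 0, 0.001], [0, 0, 0], 0.03], [[0, 0, 0.001], [0, 0, 0], 0.03], [[0, 0, 0.001], [0, 0, 0], 0.03]]'

```text
time: 7.75
tool_pos: [0.43, 0.3352, 0.0143]
tool_rot: [3.141, -0.001, 0.7]
contact_force: [-4.4, -2.9, 11.2]
opening: 0.0431
grip_force: 30.0
```

>>> arm_command --moves '[[[0, 0, -0.001], [0, 0, 0], 0.046], [[0, 0, -0.001], [0, 0, 0], 0.056], [[0, 0, -0.001], [0, 0, 0], 0.06], [[0, 0, -0.001], [0, 0, 0], 0.06], [[0, 0, -0.02], [0, 0, 0], 0.06]]'

```text
time: 8.25
tool_pos: [0.4284, 0.3342, 0.0308]
tool_rot: [-3.141, 0.005, 0.7]
contact_force: [1.6, -0.2, 0.2]
opening: 0.0601
grip_force: 0.0
```

>>> arm_command --moves '[[[0, 0, -0.03], [0, 0, 0], 0.07], [[0, 0, -0.07], [0, 0, 0], 0.08], [[0, 0, -0.11], [0, 0, 0], 0.09], [[0, 0, -0.15], [0, 0, 0], 0.09], [[0, 0, -0.17], [0, 0, 0], 0.09]]'

```text
time: 8.75
tool_pos: [0.4309, 0.3358, 0.2065]
tool_rot: [3.141, -0.005, 0.7]
contact_force: [0.3, 0.0, -0.6]
opening: 0.0893
grip_force: 0.0
```

```bash
python3 - <<'E'
from h import *
s=st();snap('wrist','w4')
plan(.440,-.3765,.20,-.30,4)
im=cv2.imread('pics/w4.png');cv2.imwrite('pics/c4.png',im[100:260,200:440])
E
```

```text
{'time': 8.75, 'tool_pos': [0.4309, 0.3358, 0.2065], 'tool_rot': [3.1407, -0.0054, 0.6999], 'qpos': [0.5216, 0.3944, 1.5026, 0.0001, 1.2391, 1.3925], 'contact_force': [0.3011, 0.012, -0.6119], 'opening': 0.0893, 'grip_force': 0.0}
[[[-0.0011, 0.0375, 0.0004], [0, 0, 0.05]], [[-0.0048, 0.075, 0.0009], [0, 0, 0.1]], [[-0.0111, 0.1123, 0.0013], [0, 0, 0.15]], [[-0.02, 0.1491, 0.0017], [0, 0, 0.2]], [[-0.0314, 0.1854, 0.0021], [0, 0, 0.25]]]
[[[-0.0047, 0.0378, 0.0004], [0, 0, 0.05]], [[-0.012, 0.0753, 0.0009], [0, 0, 0.1]], [[-0.0218, 0.1124, 0.0013], [0, 0, 0.15]], [[-0.0342, 0.1487, 0.0017], [0, 0, 0.2]], [[-0.0492, 0.1843, 0.0021], [0, 0, 0.25]]]
[[[-0.0083, 0.0377, 0.0004], [0, 0, 0.05]], [[-0.0192, 0.0749, 0.0009], [0, 0, 0.1]], [[-0.0326, 0.1114, 0.0013], [0, 0, 0.15]], [[-0.0486, 0.147, 0.0017], [0, 0, 0.2]], [[-0.067, 0.1814, 0.0021], [0, 0, 0.25]]]
[[[-0.0119, 0.0373, 0.0004], [0, 0, 0.05]], [[-0.0264, 0.0739, 0.0009], [0, 0, 0.1]], [[-0.0434, 0.1094, 0.0013], [0, 0, 0.15]], [[-0.0629, 0.1438, 0.0017], [0, 0, 0.2]], [[-0.0847, 0.1769, 0.0021], [0, 0, 0.25]]]
```

View pics/c4.png

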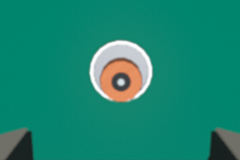

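The crop shows the toroid standing in the round cradle, centred on (321,181). The rim is centred on about (321,172), so the toroid sits towards the near side. I'll compute how far off it is.

```bash
python3 - <<'E'
from h import *
t=px('w4',(321,181),.030);c=np.mean([px('w4',p,.009) for p in [(289,172),(353,172),(321,141),(321,203)]],0);print(t,c,np.linalg.norm((t-c)[:2]))
im=cv2.imread('pics/w4.png')[130:215,275:370].astype(int)
b,g,r=im[...,0],im[...,1],im[...,2]
mk=((r>g+40)).astype(np.uint8); w=((r>215)&(g>215)&(b>215)).astype(np.uint8)
for k in(mk,w):
    y,x=np.nonzero(k);print(x.min()+275,x.max()+275,y.min()+130,y.max()+130)
E
```

```text
[0.42756117 0.33334921 0.03      ] [0.43141972 0.33656255 0.009     ] 0.005021354218856055
300 341 160 201
290 351 141 197
```

The toroid is about 5 mm off centre, which is well within tolerance. Next is the square core.

```bash
python3 - <<'E'
from h import *
print(px('top0',((340+497/4.4),(170+241/4.4)),.094))
plan(.4147,-.369,.15,-.32,4)
E
```

```text
[ 0.41600327 -0.37057441  0.094     ]
[[[-0.0024, 0.0379, 0.0029], [0, 0, 0.051]], [[-0.0074, 0.0757, 0.0059], [0, 0, 0.102]], [[-0.015, 0.113, 0.0088], [0, 0, 0.153]], [[-0.0252, 0.1497, 0.0117], [0, 0, 0.204]], [[-0.0379, 0.1856, 0.0146], [0, 0, 0.255]]]
[[[-0.0059, 0.0377, 0.0029], [0, 0, 0.051]], [[-0.0144, 0.0749, 0.0059], [0, 0, 0.102]], [[-0.0254, 0.1115, 0.0088], [0, 0, 0.153]], [[-0.039, 0.1472, 0.0117], [0, 0, 0.204]], [[-0.0551, 0.182, 0.0146], [0, 0, 0.255]]]
[[[-0.0094, 0.0371, 0.0029], [0, 0, 0.051]], [[-0.0213, 0.0735, 0.0059], [0, 0, 0.102]], [[-0.0357, 0.109, 0.0088], [0, 0, 0.153]], [[-0.0526, 0.1435, 0.0117], [0, 0, 0.204]], [[-0.0719, 0.1767, 0.0146], [0, 0, 0.255]]]
[[[-0.0128, 0.0362, 0.0029], [0, 0, 0.051]], [[-0.0281, 0.0715, 0.0059], [0, 0, 0.102]], [[-0.0458, 0.1057, 0.0088], [0, 0, 0.153]], [[-0.0659, 0.1385, 0.0117], [0, 0, 0.204]], [[-0.0882, 0.1699, 0.0146], [0, 0, 0.255]]]
```

>>> arm_command --moves '[[[-0.002, 0.038, 0.003], [0, 0, 0.05], 0.075], [[-0.007, 0.076, 0.006], [0, 0, 0.1], 0.075], [[-0.015, 0.113, 0.009], [0, 0, 0.153], 0.075], [[-0.025, 0.15, 0.012], [0, 0, 0.204], 0.075], [[-0.038, 0.186, 0.015], [0, 0, 0.255], 0.075]]'

```text
time: 9.3
tool_pos: [0.521, 0.167, 0.1867]
tool_rot: [-3.141, 0.001, 0.443]
contact_force: [-0.3, -0.0, -0.3]
opening: 0.0751
grip_force: 0.0
```

>>> arm_command --moves '[[[-0.006, 0.038, 0.003], [0, 0, 0.05], 0.075], [[-0.014, 0.075, 0.006], [0, 0, 0.1], 0.075], [[-0.025, 0.112, 0.009], [0, 0, 0.153], 0.075], [[-0.039, 0.147, 0.012], [0, 0, 0.204], 0.075], [[-0.055, 0.182, 0.015], [0, 0, 0.255], 0.075]]'

```text
time: 9.8
tool_pos: [0.5491, -0.0211, 0.1717]
tool_rot: [-3.141, 0.001, 0.188]
contact_force: [1.3, 0.0, 1.0]
opening: 0.0752
grip_force: 0.0
```

>>> arm_command --moves '[[[-0.009, 0.037, 0.003], [0, 0, 0.05], 0.075], [[-0.021, 0.074, 0.006], [0, 0, 0.1], 0.075], [[-0.036, 0.109, 0.009], [0, 0, 0.153], 0.075], [[-0.053, 0.144, 0.012], [0, 0, 0.204], 0.075], [[-0.072, 0.177, 0.015], [0, 0, 0.255], 0.075]]'

```text
time: 10.3
tool_pos: [0.5113, -0.2085, 0.1567]
tool_rot: [-3.141, 0.001, -0.067]
contact_force: [0.7, -0.0, -0.3]
opening: 0.0749
grip_force: 0.0
```

>>> arm_command --moves '[[[-0.016, 0.044, 0.003], [0, 0, 0.06], 0.075], [[-0.033, 0.083, 0.006], [0, 0, 0.12], 0.075], [[-0.06, 0.13, 0.009], [0, 0, 0.19], 0.075], [[-0.088, 0.17, 0.012], [0, 0, 0.255], 0.075], [[-0.088, 0.17, 0.015], [0, 0, 0.255], 0.075]]'

```text
time: 10.8
tool_pos: [0.4096, -0.3751, 0.1417]
tool_rot: [3.141, 0.001, -0.328]
contact_force: [1.4, -0.1, 0.6]
opening: 0.0752
grip_force: 0.0
```

```bash
python3 - <<'E'
from h import *
snap('wrist','w5');s=st()
R=Ro.from_euler('xyz',[np.pi,0,s['tool_rot'][2]]).as_matrix()
print('shift',R.T@(np.array([.415,-.3695,0.0725])-s['tool_pos']))
E
```

```text
{'time': 10.85, 'tool_pos': [0.4106, -0.373, 0.1412], 'tool_rot': [-3.1409, 0.0017, -0.3251], 'qpos': [-0.8754, 0.4774, 1.563, -0.0003, 1.103, 1.0206], 'contact_force': [-0.0758, 0.3587, -1.1327], 'opening': 0.0749, 'grip_force': 0.0}
shift [ 0.00302245 -0.00472593  0.0686692 ]
```

View pics/w5.png

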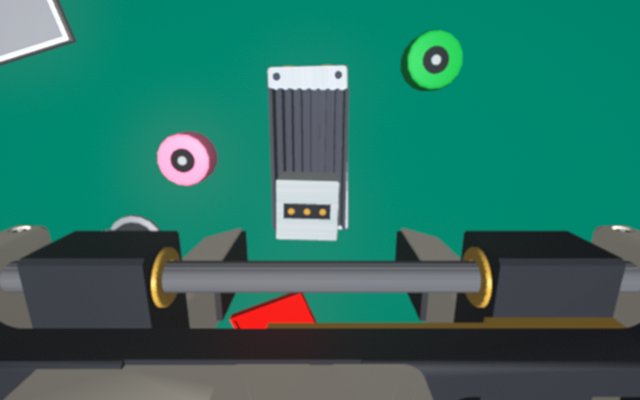

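The square core's far top corners are at (277,180) and (339,181), with the terminal strip at (307,212). The heat sink's far end is at about (271,89)–(347,90).

```bash
python3 - <<'E'
from h import *
s=st();R=Ro.from_euler('xyz',[np.pi,0,-.325]).as_matrix()
for n,uv,z in [('a',(277,180),.094),('b',(339,181),.094),('term',(307,212),.094),('sa',(271,89),.064),('sb',(347,90),.064),('boxa',(269,67),.034),('boxb',(346,66),.034)]:
  p=px('w5',uv,z);print(n,p.round(4),(R.T@(p-s['tool_pos'])).round(4))
E
```

```text
{'time': 10.85, 'tool_pos': [0.4106, -0.373, 0.1412], 'tool_rot': [-3.1409, 0.0017, -0.3251], 'qpos': [-0.8754, 0.4774, 1.563, -0.0003, 1.103, 1.0206], 'contact_force': [-0.0758, 0.3587, -1.1327], 'opening': 0.0749, 'grip_force': 0.0}
a [ 0.4405 -0.3576  0.094 ] [ 0.0234 -0.0241  0.0472]
b [ 0.4274 -0.3941  0.094 ] [0.0226 0.0147 0.0472]
term [ 0.4146 -0.3684  0.094 ] [ 0.0023 -0.0056  0.0472]
sa [ 0.4951 -0.37    0.064 ] [ 0.0791 -0.0298  0.0772]
sb [ 0.4781 -0.4179  0.064 ] [0.0783 0.021  0.0772]
boxa [ 0.5128 -0.3706  0.034 ] [ 0.0961 -0.0349  0.1072]
boxb [ 0.4951 -0.4249  0.034 ] [0.0966 0.0222 0.1072]
```

>>> arm_command --moves '[[[0.003, -0.005, 0.01], [0, 0, 0], 0.075], [[0.003, -0.005, 0.03], [0, 0, 0], 0.075], [[0.003, -0.005, 0.05], [0, 0, 0], 0.075], [[0.003, -0.005, 0.062], [0, 0, 0], 0.075], [[0.003, -0.005, 0.068], [0, 0, 0], 0.075]]'

```text
time: 11.35
tool_pos: [0.418, -0.3652, 0.0731]
tool_rot: [-3.14, 0.002, -0.318]
contact_force: [-0.2, 0.4, -0.2]
opening: 0.0746
grip_force: 0.0
```

>>> arm_command --moves '[[[0, 0, 0], [0, 0, 0], 0.03], [[0, 0, 0], [0, 0, 0], 0.03], [[0, 0, 0], [0, 0, 0], 0.03], [[0, 0, 0], [0, 0, 0], 0.03], [[0, 0, 0], [0, 0, 0], 0.03]]'

```text
time: 11.85
tool_pos: [0.4176, -0.3675, 0.0752]
tool_rot: [3.141, -0.001, -0.32]
contact_force: [0.0, -0.2, 2.4]
opening: 0.0397
grip_force: 30.4
```

>>> arm_command --moves '[[[0, 0, -0.01], [0, 0, 0], 0.03], [[0, 0, -0.03], [0, 0, 0], 0.03], [[0, 0, -0.06], [0, 0, 0], 0.03], [[0, 0, -0.085], [0, 0, 0], 0.03], [[0, 0, -0.1], [0, 0, 0], 0.03]]'

```text
time: 12.35
tool_pos: [0.4178, -0.3676, 0.1775]
tool_rot: [3.14, -0.003, -0.32]
contact_force: [0.9, 0.6, -1.7]
opening: 0.0397
grip_force: 29.8
```

```bash
python3 - <<'E'
from h import *
st()
im=cv2.imread('pics/top0.png'); c=im[185:235,280:330]
cv2.imwrite('pics/c6.png',cv2.resize(c,None,fx=10,fy=10,interpolation=cv2.INTER_CUBIC))
# refine square-cradle yaw
hsv=cv2.cvtColor(im,cv2.COLOR_BGR2HSV);mask=((hsv[...,1]<70)&(hsv[...,2]>90)).astype(np.uint8)
k,lab=cv2.connectedComponents(mask);M=(lab==lab[210,306])
y,x=np.nonzero(M);print(x.min(),x.max(),y.min(),y.max())
for n,pts in [('left',[(x[y==j].min(),j) for j in range(y.min()+4,y.max()-3)]),('right',[(x[y==j].max(),j) for j in range(y.min()+4,y.max()-3)])]:
    P=np.array([px('top0',p,.009) for p in pts]);f=np.polyfit(P[:,0],P[:,1],1);print(n,'yaw',np.arctan(f[0]))
plan(.4528,-.0227,.11,0.0,3)
E
```

```text
{'time': 12.35, 'tool_pos': [0.4178, -0.3676, 0.1775], 'tool_rot': [3.1402, -0.0026, -0.3204], 'qpos': [-0.8594, 0.4402, 1.5144, 0.0002, 1.184, 1.0317], 'contact_force': [0.8501, 0.5542, -1.7038], 'opening': 0.0397, 'grip_force': 29.7843}
292 318 197 222
left yaw 0.040984324772957346
right yaw -0.07334735750077999
[[[0.0028, -0.0255, 0.0045], [0, 0, -0.021]], [[0.0043, -0.0509, 0.009], [0, 0, -0.043]], [[0.0046, -0.076, 0.0135], [0, 0, -0.064]], [[0.0037, -0.1008, 0.018], [0, 0, -0.085]], [[0.0016, -0.1252, 0.0225], [0, 0, -0.107]]]
[[[-0.0006, -0.0242, 0.0045], [0, 0, -0.021]], [[-0.0024, -0.0481, 0.009], [0, 0, -0.043]], [[-0.0053, -0.0715, 0.0135], [0, 0, -0.064]], [[-0.0093, -0.0945, 0.018], [0, 0, -0.085]], [[-0.0143, -0.117, 0.0225], [0, 0, -0.107]]]
[[[-0.0037, -0.0224, 0.0045], [0, 0, -0.021]], [[-0.0084, -0.0444, 0.009], [0, 0, -0.043]], [[-0.0141, -0.0658, 0.0135], [0, 0, -0.064]], [[-0.0207, -0.0866, 0.018], [0, 0, -0.085]], [[-0.0283, -0.1068, 0.0225], [0, 0, -0.107]]]
```

View pics/c6.png

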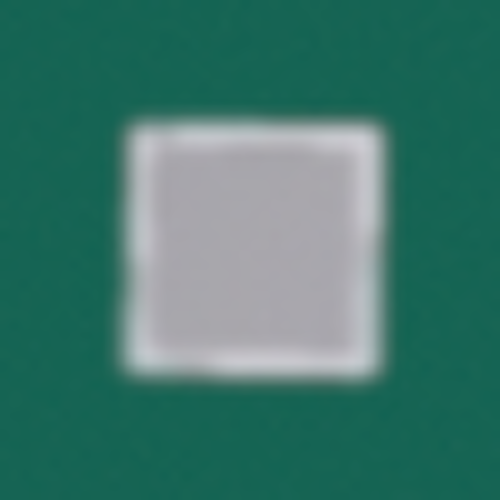

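The square cradle is centred at (305.5,210) in the top picture, with its sides parallel to the world axes. The core is held.

>>> arm_command --moves '[[[0.003, -0.025, 0], [0, 0, -0.021], 0.03], [[0.004, -0.051, 0], [0, 0, -0.043], 0.03], [[0.005, -0.076, 0], [0, 0, -0.064], 0.03], [[0.004, -0.101, 0.01], [0, 0, -0.085], 0.03], [[0.002, -0.125, 0.02], [0, 0, -0.107], 0.03]]'

```text
time: 12.85
tool_pos: [0.459, -0.2482, 0.1553]
tool_rot: [3.141, -0.001, -0.212]
contact_force: [-0.2, -0.7, -1.9]
opening: 0.0399
grip_force: 29.8
```

>>> arm_command --moves '[[[-0.001, -0.024, 0.005], [0, 0, -0.021], 0.03], [[-0.002, -0.048, 0.009], [0, 0, -0.043], 0.03], [[-0.005, -0.072, 0.014], [0, 0, -0.064], 0.03], [[-0.009, -0.095, 0.018], [0, 0, -0.085], 0.03], [[-0.014, -0.117, 0.023], [0, 0, -0.107], 0.03]]'

```text
time: 13.35
tool_pos: [0.4698, -0.1308, 0.1322]
tool_rot: [3.142, -0.001, -0.105]
contact_force: [0.3, -0.1, -1.9]
opening: 0.0397
grip_force: 29.8
```

>>> arm_command --moves '[[[-0.005, -0.03, 0.005], [0, 0, -0.03], 0.03], [[-0.012, -0.058, 0.01], [0, 0, -0.06], 0.03], [[-0.02, -0.085, 0.015], [0, 0, -0.09], 0.03], [[-0.028, -0.107, 0.023], [0, 0, -0.107], 0.03], [[-0.028, -0.107, 0.03], [0, 0, -0.107], 0.03]]'

```text
time: 13.85
tool_pos: [0.4522, -0.0201, 0.1019]
tool_rot: [-3.141, 0.001, 0.004]
contact_force: [0.8, -1.3, -1.9]
opening: 0.0403
grip_force: 29.8
```

>>> arm_command --moves '[[[0, 0, 0.005], [0, 0, 0], 0.03], [[0, 0, 0.015], [0, 0, 0], 0.03], [[0, 0, 0.025], [0, 0, 0], 0.03], [[0, 0, 0.03], [0, 0, 0], 0.03], [[0, 0, 0.03], [0, 0, 0], 0.03]]'

```text
time: 14.35
tool_pos: [0.4527, -0.0227, 0.0707]
tool_rot: [-3.141, 0.002, -0.0]
contact_force: [0.5, -0.0, -1.9]
opening: 0.0397
grip_force: 29.8
```

```bash
python3 - <<'E'
from h import *
snap('wrist','w7');s=st()
R=Ro.from_euler('xyz',[np.pi,0,s['tool_rot'][2]]).as_matrix()
print('shift',R.T@(np.array([.4528,-.0227,0.0145])-s['tool_pos']))
E
```

```text
{'time': 14.4, 'tool_pos': [0.4531, -0.0227, 0.0713], 'tool_rot': [-3.1413, 0.001, 0.0001], 'qpos': [-0.2194, 0.4181, 1.9166, 0.0001, 0.808, 1.3512], 'contact_force': [-0.5611, -0.2574, -1.6036], 'opening': 0.0398, 'grip_force': 29.7844}
shift [-2.65513034e-04 -1.65736046e-05  5.67518828e-02]
```

View pics/w7.png

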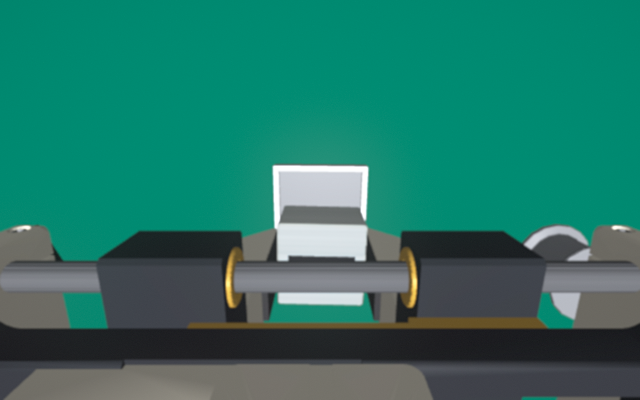

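The core is over the square cradle. The cradle's far rim corners are at (274,166) and (367,166), parallel to the core.

```bash
python3 - <<'E'
from h import *
a,b=px('w7',(274,166),.009),px('w7',(367,166),.009);print(a,b,(a+b)/2-[.031,0,0])
E
```

```text
[0.48251162 0.00778807 0.009     ] [ 0.48248918 -0.05365185  0.009     ] [ 0.4515004  -0.02293189  0.009     ]
```

>>> arm_command --moves '[[[0, 0, 0.015], [0, 0, 0], 0.03], [[0, 0, 0.03], [0, 0, 0], 0.03], [[0, 0, 0.04], [0, 0, 0], 0.03], [[0, 0, 0.045], [0, 0, 0], 0.03], [[0, 0, 0.045], [0, 0, 0], 0.03]]'

```text
time: 14.9
tool_pos: [0.4531, -0.0224, 0.0264]
tool_rot: [-3.141, 0.001, 0.001]
contact_force: [0.4, -0.1, -1.7]
opening: 0.0399
grip_force: 29.8
```

>>> arm_command --moves '[[[-0.001, 0, 0.003], [0, 0, 0], 0.03], [[-0.001, 0, 0.006], [0, 0, 0], 0.03], [[-0.001, 0, 0.008], [0, 0, 0], 0.03], [[-0.001, 0, 0.0095], [0, 0, 0], 0.03], [[-0.001, 0, 0.0105], [0, 0, 0], 0.03]]'

```text
time: 15.4
tool_pos: [0.4523, -0.0224, 0.0162]
tool_rot: [-3.142, -0.0, 0.001]
contact_force: [0.2, -0.1, -1.0]
opening: 0.0398
grip_force: 29.8
```

>>> arm_command --moves '[[[0, 0, 0.0005], [0, 0, 0], 0.03], [[0, 0, 0.001], [0, 0, 0], 0.03], [[0, 0, 0.0015], [0, 0, 0], 0.03], [[0, 0, 0.0015], [0, 0, 0], 0.03], [[0, 0, 0.0015], [0, 0, 0], 0.03]]'

```text
time: 15.9
tool_pos: [0.4523, -0.0224, 0.0152]
tool_rot: [3.142, -0.0, 0.001]
contact_force: [-2.3, 0.2, 5.2]
opening: 0.0397
grip_force: 29.8
```

>>> arm_command --moves '[[[0, 0, -0.0005], [0, 0, 0], 0.042], [[0, 0, -0.0005], [0, 0, 0], 0.05], [[0, 0, -0.0005], [0, 0, 0], 0.056], [[0, 0, -0.0005], [0, 0, 0], 0.056], [[0, 0, -0.02], [0, 0, 0], 0.056]]'

```text
time: 16.4
tool_pos: [0.4507, -0.0221, 0.0333]
tool_rot: [-3.141, 0.004, 0.001]
contact_force: [-0.8, -0.3, 1.1]
opening: 0.056
grip_force: 0.0
```

>>> arm_command --moves '[[[0, 0, -0.04], [0, 0, 0], 0.07], [[0, 0, -0.08], [0, 0, 0], 0.08], [[0, 0, -0.12], [0, 0, 0], 0.09], [[0, 0, -0.15], [0, 0, 0], 0.09], [[0, 0, -0.16], [0, 0, 0], 0.09]]'

```text
time: 16.9
tool_pos: [0.4537, -0.0227, 0.1978]
tool_rot: [3.14, -0.006, 0.001]
contact_force: [-0.2, -0.7, 0.3]
opening: 0.0888
grip_force: 0.0
```

```bash
python3 - <<'E'
from h import *
s=st();snap('wrist','w8');plan(.412,-.37,.20,-.315,3)
im=cv2.imread('pics/w8.png');c=im[100:260,200:440];cv2.imwrite('pics/c8.png',cv2.resize(c,None,fx=2,fy=2))
E
```

```text
{'time': 16.9, 'tool_pos': [0.4537, -0.0227, 0.1978], 'tool_rot': [3.1404, -0.0058, 0.0008], 'qpos': [-0.219, 0.2379, 1.7582, 0.0001, 1.1396, 1.3509], 'contact_force': [-0.1638, -0.6836, 0.2714], 'opening': 0.0888, 'grip_force': 0.0}
[[[0.0051, 0.0212, -0.0002], [0, 0, 0.021]], [[0.0092, 0.043, -0.0003], [0, 0, 0.042]], [[0.0122, 0.0652, -0.0005], [0, 0, 0.063]], [[0.0142, 0.0878, -0.0006], [0, 0, 0.084]], [[0.0151, 0.1107, -0.0008], [0, 0, 0.105]]]
[[[0.0022, 0.0232, -0.0002], [0, 0, 0.021]], [[0.0032, 0.0467, -0.0003], [0, 0, 0.042]], [[0.0031, 0.0705, -0.0005], [0, 0, 0.063]], [[0.0018, 0.0946, -0.0006], [0, 0, 0.084]], [[-0.0007, 0.1189, -0.0008], [0, 0, 0.105]]]
[[[-0.0011, 0.0247, -0.0002], [0, 0, 0.021]], [[-0.0035, 0.0496, -0.0003], [0, 0, 0.042]], [[-0.0071, 0.0746, -0.0005], [0, 0, 0.063]], [[-0.012, 0.0998, -0.0006], [0, 0, 0.084]], [[-0.0181, 0.1249, -0.0008], [0, 0, 0.105]]]
```

View pics/c8.png

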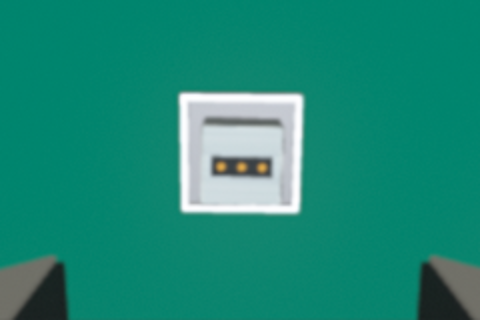

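The square core lies inside the square cradle with the rim visible all round: strip at (320,183), rim centre at (320,176). On to the heat sink.

>>> arm_command --moves '[[[0.005, 0.021, 0], [0, 0, 0.021], 0.09], [[0.009, 0.043, 0], [0, 0, 0.042], 0.09], [[0.012, 0.065, 0], [0, 0, 0.063], 0.09], [[0.014, 0.088, 0], [0, 0, 0.084], 0.09], [[0.015, 0.111, -0.001], [0, 0, 0.105], 0.09]]'

```text
time: 17.45
tool_pos: [0.4666, -0.134, 0.1937]
tool_rot: [-3.14, 0.003, -0.105]
contact_force: [0.3, -0.2, 0.5]
opening: 0.0897
grip_force: 0.0
```

>>> arm_command --moves '[[[0.002, 0.023, 0], [0, 0, 0.021], 0.09], [[0.003, 0.047, 0], [0, 0, 0.042], 0.09], [[0.003, 0.071, 0], [0, 0, 0.063], 0.09], [[0.002, 0.095, 0], [0, 0, 0.084], 0.09], [[-0.001, 0.119, -0.001], [0, 0, 0.105], 0.09]]'

```text
time: 17.95
tool_pos: [0.4532, -0.2522, 0.1945]
tool_rot: [-3.14, 0.003, -0.21]
contact_force: [-0.2, 0.7, 0.7]
opening: 0.0901
grip_force: 0.0
```

>>> arm_command --moves '[[[-0.002, 0.033, 0], [0, 0, 0.03], 0.09], [[-0.006, 0.066, 0], [0, 0, 0.06], 0.09], [[-0.012, 0.098, 0], [0, 0, 0.084], 0.09], [[-0.018, 0.125, 0], [0, 0, 0.105], 0.09], [[-0.018, 0.125, -0.001], [0, 0, 0.105], 0.09]]'

```text
time: 18.45
tool_pos: [0.4084, -0.3725, 0.1953]
tool_rot: [-3.141, 0.003, -0.318]
contact_force: [0.1, 1.3, -1.1]
opening: 0.0899
grip_force: 0.0
```

```bash
python3 - <<'E'
from h import *
snap('wrist','w9');s=st()
E
```

```text
{'time': 18.5, 'tool_pos': [0.4092, -0.3709, 0.1957], 'tool_rot': [-3.1398, 0.0027, -0.3169], 'qpos': [-0.8752, 0.4194, 1.4944, 0.0001, 1.2311, 1.0125], 'contact_force': [-0.0527, -0.1406, 0.6852], 'opening': 0.0901, 'grip_force': 0.0}
```

View pics/w9.png

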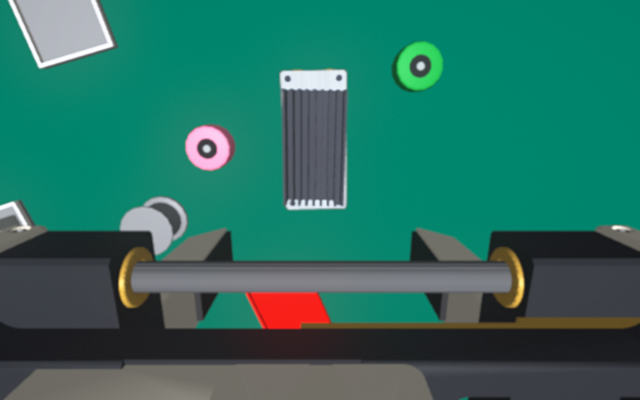

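The heat sink's top outline runs from about (283,90)/(346,90) at the far end to (287,204)/(346,204) at the near end. The box's far corners are at (281,71) and (346,71).

```bash
python3 - <<'E'
from h import *
s=robot.observe();R=Ro.from_euler('xyz',[np.pi,0,s['tool_rot'][2]]).as_matrix()
T=np.array(s['tool_pos'])
for n,ps,z in [('sink',[(283,90),(346,90),(287,204),(346,204)],.064),('box',[(281,71),(346,71)],.034)]:
    P=np.array([px('w9',p,z) for p in ps]);Q=(P-T)@R;print(n,P.mean(0).round(4),Q.round(4).tolist(),Q.mean(0).round(4))
im=cv2.imread('pics/w9.png')
g=cv2.cvtColor(im,cv2.COLOR_BGR2HSV)
for r in (80,100,130,160,190): print(r,[c for c in range(265,365) if g[r,c,1]<120][::1][:1],[c for c in range(265,365) if g[r,c,1]<120][-1:], ''.join('%4d'%im[r,c,2] for c in range(276,292)),'|',''.join('%4d'%im[r,c,2] for c in range(338,352)))
E
```

```text
sink [ 0.4402 -0.3789  0.064 ] [[0.0807, -0.0284, 0.1317], [0.0806, 0.0233, 0.1317], [-0.0168, -0.0278, 0.1317], [-0.0168, 0.025, 0.1317]] [ 0.0319 -0.002   0.1317]
box [ 0.5037 -0.3977  0.034 ] [[0.0982, -0.0329, 0.1617], [0.0981, 0.0251, 0.1617]] [ 0.0981 -0.0039  0.1617]
80 [279] [347]   14  10  26  92 166 213 228 226 196 145 107  91  92 119 166 209 |  132 134 160 196 225 232 231 218 164  89  29  12  13  16
100 [281] [347]   18  18  17  26  68 108 114  96  76  57  55  74  89  92  90  86 |   87  91  90  87  75  64  75  86  84  64  35  18  17  15
130 [282] [346]   17  19  17  17  20  39  70  86  86  69  56  66  84  90  90  86 |   91  90  87  77  66  74  86  84  64  32  16  10  11  14
160 [283] [346]   19  14  17  15  16  31  59  81  85  72  56  61  80  88  91  88 |   90  88  78  69  71  85 116 147 131  76  23   7   4   8
190 [283] [346]    8  16  13  12  14  21  44  72  84  76  59  57  75  86  90  89 |   89  81  67  69  85 129 184 191 145  72  19  10   7   8
```

>>> arm_command --moves '[[[0.015, -0.002, 0.03], [0, 0, 0], 0.085], [[0.028, -0.003, 0.07], [0, 0, 0], 0.085], [[0.0325, -0.003, 0.11], [0, 0, 0], 0.085], [[0.0325, -0.003, 0.14], [0, 0, 0], 0.085], [[0.0325, -0.003, 0.152], [0, 0, 0], 0.085]]' --squeeze 45

```text
time: 19.0
tool_pos: [0.441, -0.3742, 0.0416]
tool_rot: [-3.137, 0.006, -0.313]
contact_force: [0.1, 0.5, -0.2]
opening: 0.085
grip_force: 0.0
```

>>> arm_command --moves '[[[0, 0, 0], [0, 0, 0], 0.04], [[0, 0, 0], [0, 0, 0], 0.04], [[0, 0, 0], [0, 0, 0], 0.04], [[0, 0, 0], [0, 0, 0], 0.04], [[0, 0, 0], [0, 0, 0], 0.04]]'

```text
time: 19.5
tool_pos: [0.4428, -0.3778, 0.0471]
tool_rot: [3.141, -0.002, -0.315]
contact_force: [-0.0, 1.8, 5.2]
opening: 0.0538
grip_force: 44.9
```

>>> arm_command --moves '[[[0, 0, -0.01], [0, 0, 0], 0.04], [[0, 0, -0.025], [0, 0, 0], 0.04], [[0, 0, -0.05], [0, 0, 0], 0.04], [[0, 0, -0.075], [0, 0, 0], 0.04], [[0, 0, -0.09], [0, 0, 0], 0.04]]'

```text
time: 20.0
tool_pos: [0.4424, -0.3777, 0.1379]
tool_rot: [3.141, -0.002, -0.314]
contact_force: [-0.5, -0.4, -4.0]
opening: 0.0537
grip_force: 44.9
```

```bash
python3 - <<'E'
from h import *
s=st()
im=cv2.imread('pics/top0.png');hsv=cv2.cvtColor(im,cv2.COLOR_BGR2HSV);mask=((hsv[...,1]<70)&(hsv[...,2]>90)).astype(np.uint8)
k,lab=cv2.connectedComponents(mask)
for n,u,v in(('medium',464,168),('long',283,162)):
    M=(lab==lab[int(v/1.25),int(u/1.25)]);y,x=np.nonzero(M)
    for f in(np.min,np.max):
        P=np.array([px('top0',(f(x[y==j]),j),.009) for j in range(y.min()+9,y.max()-8)]);q=np.polyfit(P[:,0],P[:,1],1);print(n,'yaw',np.arctan(q[0]).round(4))
plan(.6514,-.1906,.11,-.053,3)
E
```

```text
{'time': 20.0, 'tool_pos': [0.4424, -0.3777, 0.1379], 'tool_rot': [3.1407, -0.0015, -0.3143], 'qpos': [-0.8384, 0.5242, 1.491, -0.0, 1.1246, 1.0467], 'contact_force': [-0.5112, -0.4344, -3.9553], 'opening': 0.0537, 'grip_force': 44.9113}
medium yaw -0.0649
medium yaw -0.0534
long yaw 0.1876
long yaw 0.1912
[[[0.0121, -0.0129, 0.0019], [0, 0, -0.017]], [[0.0239, -0.0263, 0.0037], [0, 0, -0.035]], [[0.0353, -0.0402, 0.0056], [0, 0, -0.052]], [[0.0464, -0.0546, 0.0074], [0, 0, -0.07]], [[0.0572, -0.0695, 0.0093], [0, 0, -0.087]]]
[[[0.0117, -0.0144, 0.0019], [0, 0, -0.017]], [[0.023, -0.0293, 0.0037], [0, 0, -0.035]], [[0.0339, -0.0447, 0.0056], [0, 0, -0.052]], [[0.0445, -0.0605, 0.0074], [0, 0, -0.07]], [[0.0546, -0.0769, 0.0093], [0, 0, -0.087]]]
[[[0.0111, -0.0159, 0.0019], [0, 0, -0.017]], [[0.0218, -0.0322, 0.0037], [0, 0, -0.035]], [[0.0321, -0.0491, 0.0056], [0, 0, -0.052]], [[0.042, -0.0664, 0.0074], [0, 0, -0.07]], [[0.0514, -0.0841, 0.0093], [0, 0, -0.087]]]
```

>>> arm_command --moves '[[[0.012, -0.013, 0], [0, 0, -0.017], 0.04], [[0.024, -0.026, 0], [0, 0, -0.035], 0.04], [[0.035, -0.04, 0], [0, 0, -0.052], 0.04], [[0.046, -0.055, 0], [0, 0, -0.07], 0.04], [[0.057, -0.07, 0], [0, 0, -0.087], 0.04]]'

```text
time: 20.5
tool_pos: [0.5192, -0.3265, 0.1344]
tool_rot: [-3.14, 0.002, -0.225]
contact_force: [0.9, 0.3, -4.2]
opening: 0.0537
grip_force: 44.9
```

>>> arm_command --moves '[[[0.012, -0.014, 0], [0, 0, -0.017], 0.04], [[0.023, -0.029, 0], [0, 0, -0.035], 0.04], [[0.034, -0.045, 0], [0, 0, -0.052], 0.04], [[0.045, -0.061, 0], [0, 0, -0.07], 0.04], [[0.055, -0.077, 0.009], [0, 0, -0.087], 0.04]]'

```text
time: 21.0
tool_pos: [0.591, -0.265, 0.1276]
tool_rot: [3.141, -0.003, -0.138]
contact_force: [0.0, -0.3, -3.6]
opening: 0.0533
grip_force: 44.9
```

>>> arm_command --moves '[[[0.013, -0.019, 0.005], [0, 0, -0.02], 0.04], [[0.026, -0.039, 0.01], [0, 0, -0.04], 0.04], [[0.039, -0.06, 0.015], [0, 0, -0.065], 0.04], [[0.051, -0.084, 0.019], [0, 0, -0.087], 0.04], [[0.051, -0.084, 0.025], [0, 0, -0.087], 0.04]]'

```text
time: 21.5
tool_pos: [0.6533, -0.1856, 0.1007]
tool_rot: [-3.14, -0.001, -0.049]
contact_force: [0.1, -0.9, -4.3]
opening: 0.0535
grip_force: 44.9
```

>>> arm_command --moves '[[[0, 0, 0.005], [0, 0, 0], 0.04], [[0, 0, 0.015], [0, 0, 0], 0.04], [[0, 0, 0.025], [0, 0, 0], 0.04], [[0, 0, 0.03], [0, 0, 0], 0.04], [[0, 0, 0.03], [0, 0, 0], 0.04]]'

```text
time: 22.0
tool_pos: [0.6503, -0.19, 0.0703]
tool_rot: [-3.141, 0.002, -0.054]
contact_force: [1.1, -0.5, -3.9]
opening: 0.0538
grip_force: 44.9
```

```bash
python3 - <<'E'
from h import *
snap('wrist','w10');s=st()
R=Ro.from_euler('xyz',[np.pi,0,s['tool_rot'][2]]).as_matrix()
print('shift',R.T@(np.array([.6514,-.1906,0.017])-s['tool_pos']))
im=cv2.imread('pics/w10.png')
w=((im.min(2)>200)).astype(np.uint8)
c,_=cv2.findContours(w[:230],0,2)
for q in c:
    if cv2.contourArea(q)>80: print(cv2.boundingRect(q), cv2.minAreaRect(q))
E
```

```text
{'time': 22.05, 'tool_pos': [0.6508, -0.1901, 0.0712], 'tool_rot': [-3.1412, 0.0008, -0.0539], 'qpos': [-0.3972, 0.7594, 1.2421, 0.0001, 1.141, 1.2275], 'contact_force': [0.9546, 0.6338, -4.3168], 'opening': 0.054, 'grip_force': 44.9114}
shift [0.00057698 0.00044005 0.05419749]
(262, 118, 120, 33) ((321.4999694824219, 134.0), (118.99998474121094, 31.999996185302734), -0.0)
```

View pics/w10.png

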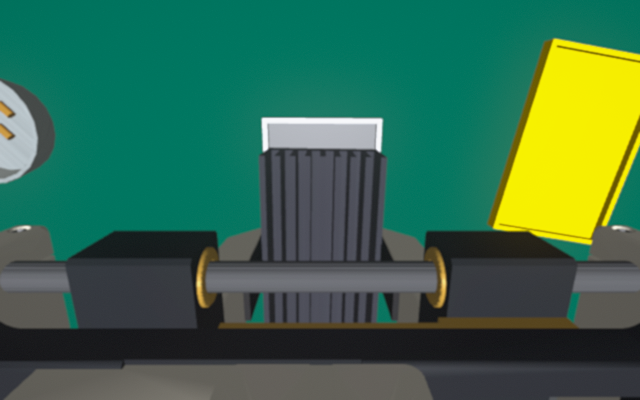

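The heat sink is aligned with the medium cradle. The cradle's far rim corners are at (262,118) and (382,118), and the sink's far top edge is at row 151, columns 262–383.

```bash
python3 - <<'E'
from h import *
T=np.array([.6508,-.1901,.0712]);R=Ro.from_euler('xyz',[np.pi,0,-.0539]).as_matrix()
a=[R.T@(px('w10',p,.009)-T) for p in((262,118),(382,118))];b=[R.T@(px('w10',p,T[2]-.0115+.03)-T) for p in((263,151),(382,151))]
print(a,b); print('cradle c',(a[0]+a[1])/2-[.061,0,0],'sink c',(b[0]+b[1])/2-[.05,0,0])
E
```

```text
[array([ 0.06026485, -0.03695133,  0.0622    ]), array([0.06022446, 0.03932515, 0.0622    ])] [array([ 0.04965841, -0.02334757, -0.0185    ]), array([ 0.04963606,  0.02576176, -0.0185    ])]
cradle c [-0.00075535  0.00118691  0.0622    ] sink c [-0.00035277  0.00120709 -0.0185    ]
```

>>> arm_command --moves '[[[0, 0, 0.015], [0, 0, 0], 0.04], [[0, 0, 0.03], [0, 0, 0], 0.04], [[0, 0, 0.042], [0, 0, 0], 0.04], [[0, 0, 0.047], [0, 0, 0], 0.04], [[0, 0, 0.05], [0, 0, 0], 0.04]]'

```text
time: 22.55
tool_pos: [0.6508, -0.1895, 0.0205]
tool_rot: [-3.141, 0.001, -0.053]
contact_force: [-0.0, -0.0, -4.2]
opening: 0.0533
grip_force: 44.9
```

>>> arm_command --moves '[[[0, 0, 0.001], [0, 0, 0], 0.04], [[0, 0, 0.002], [0, 0, 0], 0.04], [[0, 0, 0.003], [0, 0, 0], 0.04], [[0, 0, 0.003], [0, 0, 0], 0.04], [[0, 0, 0.003], [0, 0, 0], 0.04]]'

```text
time: 23.05
tool_pos: [0.6514, -0.1898, 0.019]
tool_rot: [3.142, -0.0, -0.053]
contact_force: [0.2, 0.3, -4.1]
opening: 0.0539
grip_force: 44.9
```

>>> arm_command --moves '[[[0, 0, 0.0005], [0, 0, 0], 0.04], [[0, 0, 0.001], [0, 0, 0], 0.04], [[0, 0, 0.0015], [0, 0, 0], 0.04], [[0, 0, 0.002], [0, 0, 0], 0.04], [[0, 0, 0.002], [0, 0, 0], 0.04]]'

```text
time: 23.55
tool_pos: [0.6512, -0.1897, 0.0172]
tool_rot: [-3.142, -0.0, -0.053]
contact_force: [-2.1, 0.7, 0.6]
opening: 0.0535
grip_force: 44.9
```

>>> arm_command --moves '[[[0, 0, 0.0003], [0, 0, 0], 0.056], [[0, 0, 0], [0, 0, 0], 0.064], [[0, 0, 0], [0, 0, 0], 0.07], [[0, 0, 0], [0, 0, 0], 0.07], [[0, 0, -0.02], [0, 0, 0], 0.07]]'

```text
time: 24.05
tool_pos: [0.6494, -0.189, 0.034]
tool_rot: [-3.14, 0.005, -0.053]
contact_force: [-0.2, -0.3, -0.0]
opening: 0.0699
grip_force: 0.0
```

>>> arm_command --moves '[[[0, 0, -0.04], [0, 0, 0], 0.08], [[0, 0, -0.08], [0, 0, 0], 0.09], [[0, 0, -0.12], [0, 0, 0], 0.09], [[0, 0, -0.15], [0, 0, 0], 0.09], [[0, 0, -0.16], [0, 0, 0], 0.09]]'

```text
time: 24.55
tool_pos: [0.6527, -0.1903, 0.2011]
tool_rot: [3.139, -0.007, -0.053]
contact_force: [0.5, 0.4, 1.0]
opening: 0.09
grip_force: 0.0
```

```bash
python3 - <<'E'
from h import *
st();snap('top','top2');plan(.4,-.365,.20,-.305,3)
# box in new top picture
im=cv2.imread('pics/top2.png');hsv=cv2.cvtColor(im,cv2.COLOR_BGR2HSV)
mask=((hsv[...,1]<90)).astype(np.uint8);k,lab,stt,cen=cv2.connectedComponentsWithStats(mask)
l=lab[214,448];print(stt[l],cen[l])
r=cv2.minAreaRect(np.argwhere(lab==l)[:,::-1].astype(np.float32));P=np.array([px('top2',p,.034) for p in cv2.boxPoints(r)]);print(P.mean(0),np.linalg.norm(np.diff(P,axis=0),axis=1))
E
```

```text
{'time': 24.55, 'tool_pos': [0.6527, -0.1903, 0.2011], 'tool_rot': [3.1393, -0.0068, -0.0531], 'qpos': [-0.3963, 0.6494, 1.0828, 0.0001, 1.4023, 1.2275], 'contact_force': [0.5195, 0.4154, 0.9754], 'opening': 0.09, 'grip_force': 0.0}
[[[-0.0139, 0.0177, 0.0], [0, 0, 0.017]], [[-0.0283, 0.0346, 0.0001], [0, 0, 0.034]], [[-0.0431, 0.0509, 0.0001], [0, 0, 0.05]], [[-0.0583, 0.0664, 0.0002], [0, 0, 0.067]], [[-0.0739, 0.0812, 0.0002], [0, 0, 0.084]]]
[[[-0.0147, 0.0153, 0.0], [0, 0, 0.017]], [[-0.0297, 0.03, 0.0001], [0, 0, 0.034]], [[-0.0451, 0.0439, 0.0001], [0, 0, 0.05]], [[-0.0607, 0.057, 0.0002], [0, 0, 0.067]], [[-0.0767, 0.0695, 0.0002], [0, 0, 0.084]]]
[[[-0.0152, 0.013, 0.0], [0, 0, 0.017]], [[-0.0306, 0.0253, 0.0001], [0, 0, 0.034]], [[-0.0463, 0.0369, 0.0001], [0, 0, 0.05]], [[-0.0622, 0.0477, 0.0002], [0, 0, 0.067]], [[-0.0782, 0.0578, 0.0002], [0, 0, 0.084]]]
[ 426  186   41   57 1491] [446.09725017 213.8685446 ]
[ 0.44426861 -0.37489737  0.034     ] [0.13513981 0.06913309 0.13473583]
```

>>> arm_command --moves '[[[-0.014, 0.018, 0], [0, 0, 0.017], 0.09], [[-0.028, 0.035, 0], [0, 0, 0.034], 0.09], [[-0.043, 0.051, 0], [0, 0, 0.05], 0.09], [[-0.058, 0.066, 0], [0, 0, 0.067], 0.09], [[-0.074, 0.081, 0], [0, 0, 0.084], 0.09]]'

```text
time: 25.1
tool_pos: [0.5717, -0.2668, 0.1942]
tool_rot: [-3.14, 0.003, -0.138]
contact_force: [0.3, 0.1, -0.6]
opening: 0.0899
grip_force: 0.0
```

>>> arm_command --moves '[[[-0.015, 0.015, 0], [0, 0, 0.017], 0.09], [[-0.03, 0.03, 0], [0, 0, 0.034], 0.09], [[-0.045, 0.044, 0], [0, 0, 0.05], 0.09], [[-0.061, 0.057, 0], [0, 0, 0.067], 0.09], [[-0.077, 0.07, 0], [0, 0, 0.084], 0.09]]'

```text
time: 25.6
tool_pos: [0.4857, -0.3254, 0.1944]
tool_rot: [-3.14, 0.003, -0.222]
contact_force: [0.1, 0.2, 0.3]
opening: 0.0896
grip_force: 0.0
```

>>> arm_command --moves '[[[-0.02, 0.016, 0], [0, 0, 0.02], 0.09], [[-0.04, 0.032, 0], [0, 0, 0.04], 0.09], [[-0.06, 0.046, 0], [0, 0, 0.06], 0.09], [[-0.078, 0.058, 0], [0, 0, 0.084], 0.09], [[-0.078, 0.058, 0], [0, 0, 0.084], 0.09]]'

```text
time: 26.1
tool_pos: [0.3959, -0.3652, 0.1948]
tool_rot: [-3.14, 0.003, -0.308]
contact_force: [-0.3, 0.2, 0.3]
opening: 0.09
grip_force: 0.0
```

```bash
python3 - <<'E'
from h import *
snap('wrist','w11');s=st();T=np.array(s['tool_pos']);R=Ro.from_euler('xyz',[np.pi,0,s['tool_rot'][2]]).as_matrix()
im=cv2.imread('pics/w11.png');hsv=cv2.cvtColor(im,cv2.COLOR_BGR2HSV)
mask=((hsv[...,1]<60)&(hsv[...,2]>120)).astype(np.uint8)[:228]
c,_=cv2.findContours(mask,0,2);c=[q for q in c if cv2.contourArea(q)>1500]
for q in c:
    r=cv2.minAreaRect(q);P=cv2.boxPoints(r);Q=np.array([R.T@(px('w11',p,.034)-T) for p in P]);print(r,Q.round(4).tolist(),Q.mean(0).round(4))
cv2.imwrite('pics/c11.png',im[40:260,160:480])
E
```

```text
{'time': 26.15, 'tool_pos': [0.3972, -0.3649, 0.1952], 'tool_rot': [-3.1399, 0.0023, -0.3071], 'qpos': [-0.8853, 0.3966, 1.5323, 0.0002, 1.2156, 0.9925], 'contact_force': [0.8506, 0.1815, 0.268], 'opening': 0.0898, 'grip_force': 0.0}
((153.5, 204.49998474121094), (66.99998474121094, 44.99999237060547), -0.0) [[-0.0504, -0.201, 0.1612], [-0.004, -0.1937, 0.1612], [-0.0041, -0.1286, 0.1612], [-0.0504, -0.1335, 0.1612]] [-0.0272 -0.1642  0.1612]
((317.5, 123.5), (143.0, 67.0), 90.0) [[0.1129, -0.031, 0.1612], [0.1128, 0.0279, 0.1612], [-0.0173, 0.0308, 0.1612], [-0.0172, -0.0349, 0.1612]] [ 0.0478 -0.0018  0.1612]
```

>>> arm_command --moves '[[[0.015, 0, 0.03], [0, 0, 0], 0.085], [[0.03, -0.001, 0.07], [0, 0, 0], 0.085], [[0.043, -0.002, 0.11], [0, 0, 0], 0.085], [[0.048, -0.002, 0.145], [0, 0, 0], 0.085], [[0.048, -0.002, 0.165], [0, 0, 0], 0.085]]' --squeeze 55

```text
time: 26.65
tool_pos: [0.4449, -0.3753, 0.0273]
tool_rot: [-3.139, 0.004, -0.303]
contact_force: [-0.8, 0.3, 0.5]
opening: 0.0849
grip_force: 0.0
```

>>> arm_command --moves '[[[0, 0, 0.006], [0, 0, 0], 0.085], [[0, 0, 0.012], [0, 0, 0], 0.085], [[0, 0, 0.016], [0, 0, 0], 0.085], [[0, 0, 0.018], [0, 0, 0], 0.085], [[0, 0, 0.018], [0, 0, 0], 0.085]]'

```text
time: 27.15
tool_pos: [0.445, -0.3778, 0.0144]
tool_rot: [3.141, -0.001, -0.305]
contact_force: [-0.2, -0.3, 0.4]
opening: 0.0852
grip_force: 0.0
```

>>> arm_command --moves '[[[0, 0, 0], [0, 0, 0], 0.045], [[0, 0, 0], [0, 0, 0], 0.045], [[0, 0, 0], [0, 0, 0], 0.045], [[0, 0, 0], [0, 0, 0], 0.045], [[0, 0, 0], [0, 0, 0], 0.045]]'

```text
time: 27.65
tool_pos: [0.4448, -0.3776, 0.0139]
tool_rot: [3.141, -0.0, -0.305]
contact_force: [-0.3, -0.1, 1.8]
opening: 0.0597
grip_force: 55.0
```

>>> arm_command --moves '[[[0, 0, -0.01], [0, 0, 0], 0.045], [[0, 0, -0.025], [0, 0, 0], 0.045], [[0, 0, -0.05], [0, 0, 0], 0.045], [[0, 0, -0.08], [0, 0, 0], 0.045], [[0, 0, -0.1], [0, 0, 0], 0.045]]'

```text
time: 28.15
tool_pos: [0.4448, -0.3775, 0.1155]
tool_rot: [3.141, -0.001, -0.305]
contact_force: [-0.0, -0.5, -5.2]
opening: 0.0595
grip_force: 55.0
```

```bash
python3 - <<'E'
from h import *
snap('wrist','w12');s=st();plan(.6611,.1887,.12,.19,5)
E
```

```text
{'time': 28.2, 'tool_pos': [0.446, -0.3786, 0.1185], 'tool_rot': [3.1389, -0.005, -0.3051], 'qpos': [-0.835, 0.5488, 1.5071, 0.0002, 1.08, 1.0408], 'contact_force': [1.68, -1.1507, -1.3902], 'opening': 0.0597, 'grip_force': 54.9959}
[[[0.0123, -0.0199, -0.0001], [0, 0, -0.02]], [[0.0239, -0.0404, -0.0001], [0, 0, -0.04]], [[0.0348, -0.0615, -0.0002], [0, 0, -0.059]], [[0.0448, -0.0832, -0.0002], [0, 0, -0.079]], [[0.054, -0.1054, -0.0003], [0, 0, -0.099]]]
[[[0.0106, -0.0218, -0.0001], [0, 0, -0.02]], [[0.0203, -0.0441, -0.0001], [0, 0, -0.04]], [[0.0292, -0.067, -0.0002], [0, 0, -0.059]], [[0.0372, -0.0903, -0.0002], [0, 0, -0.079]], [[0.0444, -0.1141, -0.0003], [0, 0, -0.099]]]
[[[0.0086, -0.0235, -0.0001], [0, 0, -0.02]], [[0.0162, -0.0475, -0.0001], [0, 0, -0.04]], [[0.0229, -0.0719, -0.0002], [0, 0, -0.059]], [[0.0287, -0.0967, -0.0002], [0, 0, -0.079]], [[0.0335, -0.1219, -0.0003], [0, 0, -0.099]]]
[[[0.0063, -0.025, -0.0001], [0, 0, -0.02]], [[0.0116, -0.0504, -0.0001], [0, 0, -0.04]], [[0.0159, -0.0762, -0.0002], [0, 0, -0.059]], [[0.0192, -0.1023, -0.0002], [0, 0, -0.079]], [[0.0215, -0.1286, -0.0003], [0, 0, -0.099]]]
[[[0.0038, -0.0263, -0.0001], [0, 0, -0.02]], [[0.0066, -0.0529, -0.0001], [0, 0, -0.04]], [[0.0083, -0.0798, -0.0002], [0, 0, -0.059]], [[0.009, -0.1068, -0.0002], [0, 0, -0.079]], [[0.0085, -0.1341, -0.0003], [0, 0, -0.099]]]
```

>>> arm_command --moves '[[[0.012, -0.02, 0], [0, 0, -0.02], 0.045], [[0.024, -0.04, 0], [0, 0, -0.04], 0.045], [[0.035, -0.062, 0], [0, 0, -0.06], 0.045], [[0.045, -0.083, 0], [0, 0, -0.08], 0.045], [[0.054, -0.105, 0], [0, 0, -0.099], 0.045]]'

```text
time: 28.7
tool_pos: [0.5278, -0.2924, 0.1125]
tool_rot: [-3.141, 0.002, -0.206]
contact_force: [0.8, -0.6, -5.5]
opening: 0.0593
grip_force: 55.0
```

>>> arm_command --moves '[[[0.011, -0.022, 0], [0, 0, -0.02], 0.045], [[0.02, -0.044, 0], [0, 0, -0.04], 0.045], [[0.029, -0.067, 0], [0, 0, -0.06], 0.045], [[0.037, -0.09, 0], [0, 0, -0.08], 0.045], [[0.044, -0.114, 0], [0, 0, -0.099], 0.045]]'

```text
time: 29.2
tool_pos: [0.5939, -0.1898, 0.1124]
tool_rot: [-3.141, 0.002, -0.107]
contact_force: [-0.3, -0.6, -4.3]
opening: 0.0597
grip_force: 55.0
```

>>> arm_command --moves '[[[0.009, -0.024, 0], [0, 0, -0.02], 0.045], [[0.016, -0.048, 0], [0, 0, -0.04], 0.045], [[0.023, -0.072, 0], [0, 0, -0.06], 0.045], [[0.029, -0.097, 0], [0, 0, -0.08], 0.045], [[0.034, -0.122, 0], [0, 0, -0.099], 0.045]]'

```text
time: 29.7
tool_pos: [0.6406, -0.0721, 0.1123]
tool_rot: [-3.141, 0.002, -0.007]
contact_force: [-0.4, -0.6, -5.2]
opening: 0.0597
grip_force: 55.0
```

>>> arm_command --moves '[[[0.006, -0.025, 0], [0, 0, -0.02], 0.045], [[0.012, -0.05, 0], [0, 0, -0.04], 0.045], [[0.016, -0.076, 0], [0, 0, -0.06], 0.045], [[0.019, -0.102, 0], [0, 0, -0.08], 0.045], [[0.022, -0.129, 0], [0, 0, -0.099], 0.045]]'

```text
time: 30.2
tool_pos: [0.6633, 0.0565, 0.1122]
tool_rot: [-3.141, 0.003, 0.091]
contact_force: [-1.0, 0.1, -5.5]
opening: 0.0595
grip_force: 55.0
```

>>> arm_command --moves '[[[0.005, -0.035, 0], [0, 0, -0.025], 0.045], [[0.008, -0.07, 0], [0, 0, -0.05], 0.045], [[0.009, -0.105, 0], [0, 0, -0.075], 0.045], [[0.0085, -0.134, 0.005], [0, 0, -0.099], 0.045], [[0.0085, -0.134, 0.01], [0, 0, -0.099], 0.045]]'

```text
time: 30.7
tool_pos: [0.6586, 0.1943, 0.1022]
tool_rot: [-3.14, 0.002, 0.195]
contact_force: [-0.1, -0.7, -6.2]
opening: 0.0595
grip_force: 55.0
```

>>> arm_command --moves '[[[0, 0, 0.005], [0, 0, 0], 0.045], [[0, 0, 0.02], [0, 0, 0], 0.045], [[0, 0, 0.03], [0, 0, 0], 0.045], [[0, 0, 0.035], [0, 0, 0], 0.045], [[0, 0, 0.035], [0, 0, 0], 0.045]]'

```text
time: 31.2
tool_pos: [0.6598, 0.1888, 0.0671]
tool_rot: [-3.142, 0.003, 0.189]
contact_force: [0.3, -0.2, -5.4]
opening: 0.0596
grip_force: 55.0
```

```bash
python3 - <<'E'
from h import *
snap('wrist','w13');s=st()
R=Ro.from_euler('xyz',[np.pi,0,s['tool_rot'][2]]).as_matrix()
print('shift',R.T@(np.array([.6611,.1887,0.018])-s['tool_pos']))
im=cv2.imread('pics/w13.png');cv2.imwrite('pics/c13.png',im[20:320,150:490])
E
```

```text
{'time': 31.25, 'tool_pos': [0.6604, 0.1891, 0.0681], 'tool_rot': [-3.1415, 0.001, 0.1889], 'qpos': [0.1674, 0.778, 1.2128, 0.0001, 1.1518, 1.5492], 'contact_force': [-0.774, -0.3139, -5.2332], 'opening': 0.0599, 'grip_force': 54.9955}
shift [0.00066696 0.00049763 0.0501261 ]
```

View pics/c13.png

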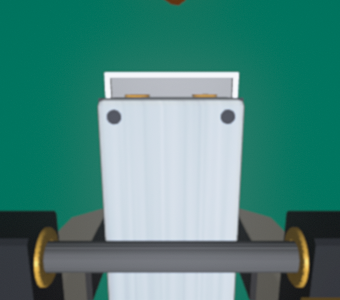

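The box is over the long cradle and parallel to it. The far rim corners are at crop (105,72) and (239,72), and the box's far top edge is at row 99, columns 98–244.

```bash
python3 - <<'E'
from h import *
T=np.array([.6604,.1891,.0681]);R=Ro.from_euler('xyz',[np.pi,0,.1889]).as_matrix()
f=lambda ps,z:np.mean([R.T@(px('w13',(p[0]+150,p[1]+20),z)-T) for p in ps],0)
print('cradle',f([(105,72),(239,72)],.009)-[.076,0,0],'box',f([(98,99),(244,99)],T[2]+.02)-[.065,0,0])
E
```

```text
cradle [-0.00033212  0.00112136  0.0591    ] box [-0.00263587  0.0004827  -0.02      ]
```

Shift about +0.002 in x, then lower. It should touch near TCP z 0.018.

>>> arm_command --moves '[[[0.001, 0, 0.015], [0, 0, 0], 0.045], [[0.002, 0.0005, 0.028], [0, 0, 0], 0.045], [[0.002, 0.0005, 0.039], [0, 0, 0], 0.045], [[0.002, 0.0005, 0.044], [0, 0, 0], 0.045], [[0.002, 0.0005, 0.047], [0, 0, 0], 0.045]]'

```text
time: 31.75
tool_pos: [0.662, 0.1896, 0.0205]
tool_rot: [-3.141, 0.001, 0.19]
contact_force: [-1.1, -0.1, -5.3]
opening: 0.0599
grip_force: 55.0
```

>>> arm_command --moves '[[[0, 0, 0.0005], [0, 0, 0], 0.045], [[0, 0, 0.001], [0, 0, 0], 0.045], [[0, 0, 0.0015], [0, 0, 0], 0.045], [[0, 0, 0.002], [0, 0, 0], 0.045], [[0, 0, 0.002], [0, 0, 0], 0.045]]'

```text
time: 32.25
tool_pos: [0.6626, 0.1896, 0.02]
tool_rot: [-3.142, -0.0, 0.19]
contact_force: [-0.3, -0.1, -4.7]
opening: 0.0594
grip_force: 55.0
```

>>> arm_command --moves '[[[0, 0, 0.0005], [0, 0, 0], 0.045], [[0, 0, 0.001], [0, 0, 0], 0.045], [[0, 0, 0.0015], [0, 0, 0], 0.045], [[0, 0, 0.002], [0, 0, 0], 0.045], [[0, 0, 0.002], [0, 0, 0], 0.045]]'

```text
time: 32.75
tool_pos: [0.6625, 0.1896, 0.018]
tool_rot: [-3.142, -0.0, 0.19]
contact_force: [-0.9, -0.0, -2.4]
opening: 0.0595
grip_force: 55.0
```

Partly supported, so half a millimetre more, then release.

>>> arm_command --moves '[[[0, 0, 0.0003], [0, 0, 0], 0.045], [[0, 0, 0.0006], [0, 0, 0], 0.045], [[0, 0, 0.0008], [0, 0, 0], 0.045], [[0, 0, 0.0008], [0, 0, 0], 0.045], [[0, 0, 0.0008], [0, 0, 0], 0.045]]'

```text
time: 33.25
tool_pos: [0.6625, 0.1896, 0.0179]
tool_rot: [-3.142, -0.0, 0.19]
contact_force: [-4.6, -1.1, 5.8]
opening: 0.0597
grip_force: 55.0
```

>>> arm_command --moves '[[[0, 0, 0], [0, 0, 0], 0.062], [[0, 0, 0], [0, 0, 0], 0.07], [[0, 0, 0], [0, 0, 0], 0.076], [[0, 0, 0], [0, 0, 0], 0.076], [[0, 0, -0.02], [0, 0, 0], 0.076]]'

```text
time: 33.75
tool_pos: [0.6606, 0.1892, 0.034]
tool_rot: [-3.141, 0.006, 0.19]
contact_force: [-0.3, -0.5, -1.1]
opening: 0.076
grip_force: 0.0
```

>>> arm_command --moves '[[[0, 0, -0.04], [0, 0, 0], 0.085], [[0, 0, -0.08], [0, 0, 0], 0.09], [[0, 0, -0.12], [0, 0, 0], 0.09], [[-0.02, 0, -0.16], [0, 0, 0], 0.09], [[-0.04, 0, -0.18], [0, 0, 0], 0.09]]'

```text
time: 34.25
tool_pos: [0.6243, 0.1822, 0.2209]
tool_rot: [3.142, -0.006, 0.19]
contact_force: [1.0, -1.1, -0.0]
opening: 0.0901
grip_force: 0.0
```

>>> arm_command --moves '[[[-0.04, 0, 0], [0, 0, 0], 0.09], [[-0.08, 0, 0], [0, 0, 0], 0.09], [[-0.12, 0, 0], [0, 0, 0], 0.09], [[-0.13, 0, 0], [0, 0, 0], 0.09], [[-0.13, 0, 0], [0, 0, 0], 0.09]]'

```text
time: 34.75
tool_pos: [0.4951, 0.1575, 0.2178]
tool_rot: [-3.142, -0.001, 0.19]
contact_force: [0.4, -0.6, 0.6]
opening: 0.09
grip_force: 0.0
```

```bash
python3 - <<'E'
from h import *
snap('top','top3');snap('scene','scene3');st()
im=cv2.imread('pics/scene3.png');cv2.imwrite('pics/c14.png',cv2.resize(im[130:300,180:490],None,fx=2.5,fy=2.5,interpolation=cv2.INTER_CUBIC))
E
```

```text
{'time': 34.85, 'tool_pos': [0.497, 0.1577, 0.2174], 'tool_rot': [-3.1416, -0.0021, 0.1897], 'qpos': [0.1601, 0.342, 1.5511, 0.0001, 1.2464, 1.5412], 'contact_force': [0.0314, -0.2927, 0.5197], 'opening': 0.09, 'grip_force': 0.0}
```

View pics/c14.png

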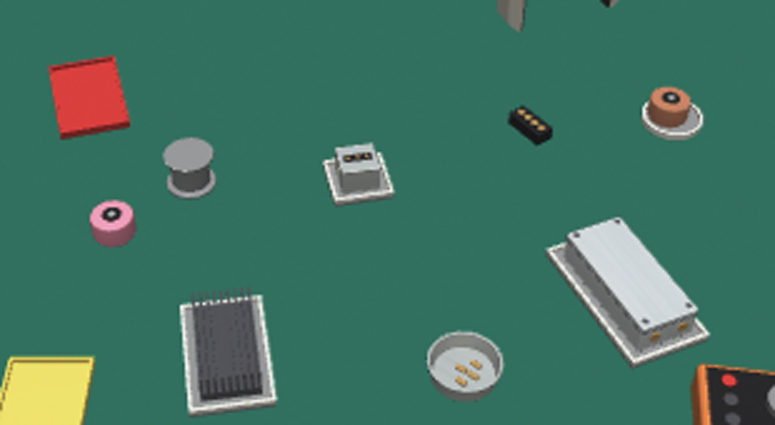

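The final view shows all four parts upright in their own cradles: toroid (670,106), square core (358,167), heat sink (227,347), box (632,283). The reel and dish have not moved.

```bash
python3 -c "
from cell import robot
print(robot.hand_in())"
```

```text
the job is handed in; nothing more can be done
None
```

All four parts stand released in their own cradles, the reel and dish were left where they were, and I handed the job in at about 35 s; the verdict was not shown.

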